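# Clip a sample panel into the drawdown board

## Task

Get the filler test ready: swing the spring clip of the drawdown board up until it stays open, then take the white sample panel from its drying rest and slide it flat under the raised clip until it sits square and flush against both the end bar and the side rail of the corner stop, only gently, as its edges chip. Then ease the clip down onto the panel, guiding it all the way so that it does not snap, and let go; leave the tin, filler knife, film applicator and sanding block where they are.

Things in the scene. Friction and masses are not known exactly. Their poses are not given: they have to be found in the camera images.
- board: Drawdown board, fixed: aluminium plate 280 (x = -130..150) x 130 (y) x 12 mm on 4 mm feet, top 16 mm above the bench. Origin at bench height, mid-width; x along it to the clip end (away from the robot), y left, z up. Clip and corner stop are at its +x end. The seated panel lies along x with its centre at x=+5, y=0 mm. Brackets 28 mm high: x=92..114, y=+-(43..60), and mid-width x=115..142.
- corner_stop: Steel corner stop on the plate, 8 mm high above it; its frame is the board's frame. End bar: face to the panel at x=+85 mm, y=-35..+35. Side rail: face to the panel at y=+30 mm, x=+25..+92, 6 mm thick; no rail on the -y side. Over about 20 N of the panel against it chips the panel. It stops the panel's front end and its left long edge.
- clip (a joint): Opening angle of the spring clip, rad: 0 jaw on the bare plate, about 0.10 resting on the panel, 0.9 fully open (stop). Over-centre spring: below 0.45 it pulls shut (6 N at the jaw when on the panel), above 0.45 it stays open, pressing on its stop (6 N at the rod to start closing). Let go below 0.45 and more than about 3 mm above the panel, it snaps down.
- clip_hinge (a point): Centre of the clip's hinge axis, which lies along the board's y: board x=+103, y=0, 36 mm above the bench. The clip is a steel flap 78 mm wide reaching 60 mm towards board -x, with a rubber jaw bar (8 mm thick, 56 mm along y) under its front edge. Fully open, the jaw is at board x=+53, underside 69 mm above the bench, overhanging the panel's place; the rod's top is then at 99 mm.
- clip_rod (a point): Centre of the clip's grip rod: round, 10 mm thick, 72 mm free length along the board's y, above the flap's front edge. From the hinge axis: 62 mm towards board -x and 16 mm up at angle 0; radius 64 mm; 26 mm and 58 mm up at 0.9 rad. Pinch it from above, fingers closing along board x (it can turn between them); tips up to 12 mm below the rod's axis clear flap and jaw.
- panel_center (a point): Centre (half-way up) of the loose white sample panel, 160 (its x) x 60 (its y) x 6 mm, about 75 g, both ends alike. It lies flat on the drying rest, its underside 24 mm above the bench. On the plate its underside is 16 mm above the bench, so a grip whose fingertips hang below its underside would strike the plate.
- rest: Drying rest, fixed: two wooden battens 18 wide, 24 high, 100 mm long along its y, 110 mm apart (centres) along its x, tied by two 5 mm wires near the bench (y=+-35 mm, top 8 mm above the bench). Origin: centre of its underside. The panel lies across both battens; between them its long edges are free (fingertips down to 10 mm above the bench).
- tin_center (a point): Centre of a filler tin, 90 mm across, 100 mm high. Leave it.
- knife_grip (a point): Middle of the wooden handle of a filler knife lying on the bench, 210 mm long, 22 mm high. Leave it.
- applicator_center (a point): Centre of a steel film applicator, 30 x 96 x 26 mm. Leave it.
- block_center (a point): Centre of a cork sanding block, 100 x 60 x 30 mm. Leave it.
Not all that is in view belongs to the job. Of the things shaped like the part that bears panel_center, the white one is meant.

How it is judged:
By the outcome, as a careful person would: the job done as asked, in the order asked, and still so for the second after the job is handed in, with the robot touching nothing.
It also fails if it takes over 72 s, if anything falls off the work surface, if the arm or the gripper's body presses on something with over 40 N, if the wrist force passes 120 N, or if a joint passes its speed limit or range.

## Robot

A 7-joint arm with a two-finger parallel gripper is mounted at the origin on the work surface. World frame = base frame: x ahead of the robot, y to its left, z up, the work surface at z = 0. Lengths are in m, angles in rad, forces in N, time in s.
With the tool pointing down it reaches from about 0.425 to 0.875 m from the base axis. Payload 8.4 kg.
Tool frame: the origin (TCP) lies at the very end of the fingers, on their centre line; the grasp point (between the pads) lies env.tcp_to_grasp behind it (env.tcp_to_grasp is the distance from the TCP to the grasp point, in m); z points along the fingers, x is the direction in which the jaws open and shut, and the axes are right-handed (so a half turn about z gives the same grasp; the last joint's range is limited). The gripper opens to 85 mm and grips with 20 to 120 N. Pads are 22 mm wide; open, the fingers measure 114 mm over their backs; the gripper's body (76 mm by 85 mm) begins 54 mm behind the grasp point. The pads swing forward as they close: fully open they stand 13 mm farther back than shut.
Start: joints at [-1.244, 0.333, 0.04, 1.465, -0.013, 1.343, -0.059], TCP at [0.268, 0.592, 0.21] pointing down, gripper open.
Joint ranges: [-2.58, 2.58], [-0.38, 2.09], [-1.3, 1.39], [0.25, 2.4], [-1.5, 4.64], [0.08, 2.09], [-2.65, 2.65]. Speed limits (rad/s): [2.22, 2.22, 2.79, 2.79, 3.14, 3.14, 3.14].

## Interface

Orientations are given as a unit quaternion [x, y, z, w].
In Python, from cell import env gives the robot as it stands.
- The arm moves only by the shell command python3 -m inch 'ROWS' [FORCE]. ROWS is JSON, a list of rows, each a list of 3 entries, a list of its own where there are three numbers: the finger opening in m, from 0 to 0.0854, then the shift along the tool's x, y, z in m, then the turn about the tool's z in rad. In form: [[jaw, [dx, dy, dz], spin], ...]. A call has 1 to 10 rows; each row shifts and turns the commanded pose from where the row before left it, along the tool's axes as they then stand; what a row does not reach is not made up. A row lasts 1/12 s, in which the tool goes at most 41.7 mm and 7.16 degrees, less where a joint would pass 70% of its speed; a pose out of reach is approached as far as the arm can. A call is refused whole if a number of a shift passes 0.0417 or a number of a turn 0.125, either way. A call with a gripper value outside its range is refused whole. The fingers move at their own pace and stop on an object; FORCE is the grip in N (left out, the last holds). Time passes only in rows, so rows that do not move let the fingers close. It gives the time, the measured TCP pose, the force and the opening at its end, in the units of the state.
- env.state(): the state, without advancing time (a new reading comes with each control period).
- env.read_camera(name): name is "side" or "top"; returns a dict with "frame" (384x512x3 uint8, blue, green, red), "intrinsics" (3x3 intrinsics, pixels), "R" (3x3) and "t" (3): a world point X has camera coordinates R X + t. Camera axes: x right, y down, z forward; pixel columns grow to the right and rows downward; lengths in m; the calibration is good to about 2 mm. A picture is of the moment at which its call begins. There is no depth.
- env.job_done(): hands the job in, once; it reports no verdict.
The state is a dict: "time": time; "joints": joint angles; "dq": joint speeds; "joint_efforts": joint torques, N m; "eef_pos": TCP position; "ee_rot": TCP orientation; "force": force on the tool from outside, world axes, zero at the start; "torque": the same for the moment, N m; "finger_gap": finger opening in m.
Only numpy, scipy, OpenCV 4.12 (cv2) and the standard library are available. Lean on these libraries where they do the work, as an engineer would, in place of code of your own. Each camera call takes 0.05 s, during which the arm holds its last target.

## Working session

There is one attempt and no reset: what is moved stays moved. The work goes in short steps, Python scripts to look and compute and a shell command to move; the robot and the scene stay as the last step left them, time stands still between calls to the robot, and variables do not carry over. Pictures are saved under pics/ and viewed, and the job is handed in when it is done.

```bash
ls; mkdir -p pics; python3 - <<'E'
from cell import env
import cv2,numpy as np
np.set_printoptions(precision=4,suppress=True)
s=env.state();print(s['time'],s['eef_pos'],s['ee_rot'],s['finger_gap'],s['force'],env.tcp_to_grasp)
for n in('top','side'):
    c=env.read_camera(n);np.savez(f'pics/{n}0.npz',**c)
    cv2.imwrite(f'pics/{n}0.png',c['frame']);print(n,c['intrinsics'],c['R'],c['t'],-c['R'].T@c['t'])
E
```

```text
pics
0.0 [0.2683 0.5915 0.2095] [ 0.8405  0.5417 -0.0007  0.0005] 0.08551097741813106 [-0.8075  0.5835 -0.8589] 0.0187
top [[393.9145   0.     257.952 ]
 [  0.     393.9145 189.5114]
 [  0.       0.       1.    ]] [[ 0.0143 -0.9998 -0.0146]
 [-0.9924 -0.0124 -0.1227]
 [ 0.1225  0.0162 -0.9923]] [-0.0209  0.5598  1.2917] [ 0.3976 -0.0349  1.3502]
side [[442.3824   0.     256.5068]
 [  0.     442.3824 187.7787]
 [  0.       0.       1.    ]] [[-0.9969 -0.0779 -0.0113]
 [-0.0431  0.6608 -0.7493]
 [ 0.0658 -0.7465 -0.6621]] [0.5323 0.0825 1.4075] [0.4416 1.0376 0.9999]
```

View pics/top0.png

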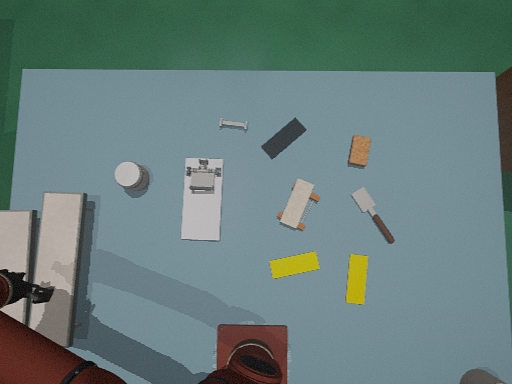

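View pics/side0.png

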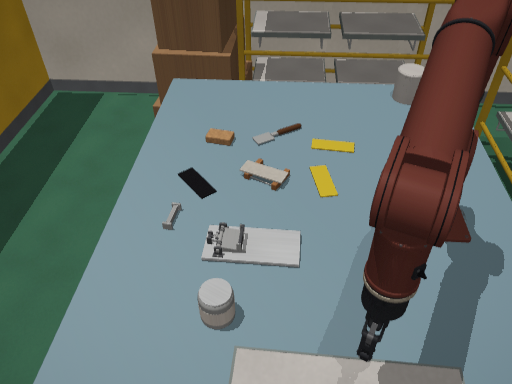

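The panel-like things in the top view are white (297,203) on battens, black (284,138), and yellow (295,265) and (357,279). The white one on the rest fits the description. I'll confirm it in an enlarged crop.

```bash
cat > h.py <<'E'
import numpy as np,cv2
np.set_printoptions(precision=4,suppress=True)
def load(n,k): return dict(np.load(f'pics/{n}{k}.npz'))
def snap(k,names=('top','side')):
    from cell import env
    o={}
    for n in names:
        c=env.read_camera(n);np.savez(f'pics/{n}{k}.npz',**c);o[n]=c
    return o
def ray(c,u,v):
    d=c['R'].T@np.linalg.inv(c['intrinsics'])@np.array([u,v,1.]);return -c['R'].T@c['t'],d
def onz(c,u,v,z):
    o,d=ray(c,u,v);return o+d*(z-o[2])/d[2]
def proj(c,X):
    p=c['intrinsics']@(c['R']@np.asarray(X,float)+c['t']);return p[:2]/p[2]
def tri(c1,p1,c2,p2):
    o1,d1=ray(c1,*p1);o2,d2=ray(c2,*p2)
    t=np.linalg.lstsq(np.c_[d1,-d2],o2-o1,rcond=None)[0]
    a=o1+d1*t[0];b=o2+d2*t[1];return (a+b)/2,np.linalg.norm(a-b)
def crop(c,u0,v0,u1,v1,f,name):
    cv2.imwrite(name,cv2.resize(c['frame'][v0:v1,u0:u1],None,fx=f,fy=f,interpolation=cv2.INTER_CUBIC))
E
python3 - <<'E'
from h import *
t=load('top',0);s=load('side',0)
crop(t,170,145,330,250,5,'pics/tc0.png');crop(s,195,150,305,275,5,'pics/sc0.png')
E
```

```text
(no output)
```

View pics/tc0.png

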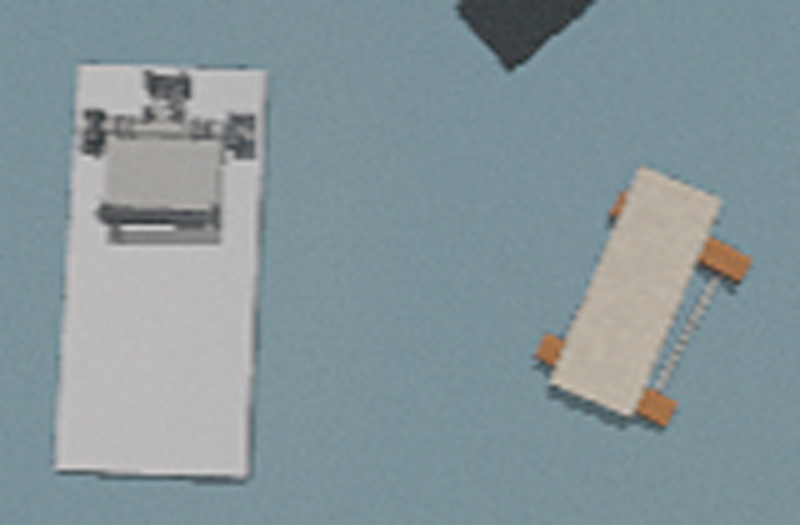

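View pics/sc0.png

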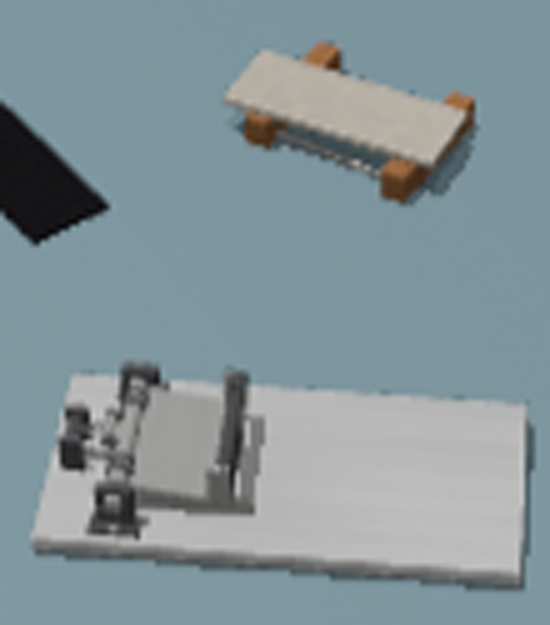

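The crop confirms the white panel lies across two wooden battens. Next I measure the board and the panel in both views.

```bash
cat >> h.py <<'E'
def rect(c,seed,z,lo=12,box=None,dbg=None):
    """segment by flood fill in Lab from seed, contour -> plane z -> minAreaRect (mm)"""
    f=cv2.cvtColor(cv2.resize(c['frame'],None,fx=4,fy=4,interpolation=cv2.INTER_CUBIC),cv2.COLOR_BGR2LAB)
    f=cv2.GaussianBlur(f,(0,0),2)
    r=f[int(seed[1]*4)-6:int(seed[1]*4)+7,int(seed[0]*4)-6:int(seed[0]*4)+7].reshape(-1,3).mean(0)
    d=np.abs(f.astype(float)-r)*[0.5,1.5,1.5]
    m=(d.max(2)<lo).astype(np.uint8)
    if box: 
        k=np.zeros_like(m);k[box[1]*4:box[3]*4,box[0]*4:box[2]*4]=1;m*=k
    n,l=cv2.connectedComponents(m);m=(l==l[int(seed[1]*4),int(seed[0]*4)]).astype(np.uint8)
    cs,_=cv2.findContours(m,cv2.RETR_EXTERNAL,cv2.CHAIN_APPROX_NONE);ct=max(cs,key=cv2.contourArea)[:,0,:]
    P=np.array([onz(c,(u+.5)/4-.5,(v+.5)/4-.5,z)[:2] for u,v in ct])*1000
    (cx,cy),wh,a=cv2.minAreaRect(P.astype(np.float32))
    b=cv2.boxPoints(((cx,cy),wh,a));e=b[1]-b[0] if np.linalg.norm(b[1]-b[0])>np.linalg.norm(b[2]-b[1]) else b[2]-b[1]
    if e[0]<0:e=-e
    return np.array([cx,cy]),sorted(wh),np.degrees(np.arctan2(e[1],e[0])),P
E
python3 - <<'E'
from h import *
t=load('top',0);s=load('side',0)
for lo in(8,12,16):
  print(lo,[x for x in rect(t,(297,203),.030,lo)[:3]],[x for x in rect(s,(264,173),.030,lo)[:3]])
  print('  board',[x for x in rect(t,(200,220),.016,lo)[:3]],[x for x in rect(s,(275,246),.016,lo)[:3]])
E
```

```text
8 [array([ 518.0596, -144.3268]), [59.69950866699219, 158.26486206054688], np.float32(-22.37283)] [array([ 521.462 , -148.1053]), [58.6927604675293, 158.4986114501953], np.float32(-22.294956)]
  board [array([499.3828, 178.8035]), [128.7481689453125, 214.69000244140625], np.float32(-1.3205739)] [array([502.7502, 175.9295]), [129.07113647460938, 214.6808624267578], np.float32(-1.5454638)]
12 [array([ 518.1568, -144.5754]), [61.708892822265625, 159.7987518310547], np.float32(-22.733343)] [array([ 521.2939, -148.9355]), [62.244056701660156, 159.931884765625], np.float32(-22.509605)]
  board [array([504.214 , 178.6878]), [130.58023071289062, 225.8941192626953], np.float32(-1.2993116)] [array([503.4255, 175.5273]), [131.24072265625, 217.29730224609375], np.float32(-1.4031081)]
16 [array([ 518.5278, -144.5476]), [64.51485443115234, 161.8294677734375], np.float32(-22.51218)] [array([ 521.4784, -149.8973]), [65.88037872314453, 161.8616180419922], np.float32(-22.269642)]
  board [array([531.4077, 178.4373]), [133.10162353515625, 280.46856689453125], np.float32(-1.3086958)] [array([535.3603, 174.3981]), [133.6933135986328, 281.431396484375], np.float32(-1.412752)]
```

```bash
cat >> h.py <<'E'
from scipy.spatial.transform import Rotation as Ro
def st():
    from cell import env
    s=env.state();R=Ro.from_quat(s['ee_rot']).as_matrix()
    return s,np.array(s['eef_pos'])*1000,R,np.degrees(np.arctan2(R[1,0],R[0,0]))
# board frame estimate, mm
BO=np.array([523.,176.7]);BY=-1.36
def b2w(x,y):
    a=np.radians(BY);return BO+np.array([np.cos(a)*x-np.sin(a)*y,np.sin(a)*x+np.cos(a)*y])
def w2b(p):
    a=np.radians(BY);d=np.asarray(p)[:2]-BO;return np.array([np.cos(a)*d[0]+np.sin(a)*d[1],-np.sin(a)*d[0]+np.cos(a)*d[1]])
def go(xy,z,yaw=None):
    s,p,R,y=st();d=R.T@(np.r_[xy,z]-p)
    print('t',round(s['time'],2),'pos',p.round(1),'yaw',round(y,2),'j',np.round(s['joints'],2),'gap',round(s['finger_gap']*1000,1),'F',np.round(s['force'],1),'tilt',np.degrees(np.arccos(-R[2,2])).round(2))
    print('tool shift mm',d.round(1),'spin rad' ,None if yaw is None else np.round(-np.radians((yaw-y+180)%360-180),4))
E
python3 - <<'E'
from h import *
import h
go(b2w(41,0),210,BY)
t=load('top',0);s=load('side',0)
print('tin',onz(t,129,174,.1))
# rod ends top/side
E
```

```text
t 0.1 pos [268.3 591.6 209.6] yaw 65.6 j [-1.24  0.33  0.04  1.47 -0.01  1.34 -0.06] gap 85.2 F [-0.2 -0.1 -0.5] tilt 0.08
tool shift mm [-256.6  441.     0. ] spin rad 1.1687
tin [0.5972 0.4027 0.1   ]
```

```bash
python3 -m inch '[[0.06,[-0.0197,0.0339,0],0],[0.06,[-0.0197,0.0339,0],0],[0.06,[-0.0197,0.0339,0],0],[0.06,[-0.0197,0.0339,0],0],[0.06,[-0.0197,0.0339,0],0],[0.06,[-0.0197,0.0339,0],0],[0.06,[-0.0197,0.0339,0],0],[0.06,[-0.0197,0.0339,0],0],[0.06,[-0.0197,0.0339,0],0],[0.06,[-0.0197,0.0339,0],0]]' 30
python3 -m inch '[[0.06,[-0.0197,0.0339,0],0],[0.06,[-0.0197,0.0339,0],0],[0.06,[-0.0197,0.0339,0],0],[0.06,[0,0,0],0.12],[0.06,[0,0,0],0.12],[0.06,[0,0,0],0.12],[0.06,[0,0,0],0.12],[0.06,[0,0,0],0.12],[0.06,[0,0,0],0.12],[0.06,[0,0,0],0.12]]' 30
python3 -m inch '[[0.06,[0,0,0],0.12],[0.06,[0,0,0],0.12],[0.06,[0,0,0],0.0887],[0.06,[0,0,0],0]]'
python3 - <<'E'
from h import *
go(b2w(41,0),120,BY)
E
```

```text
time: 0.93
eef_pos: [0.4964, 0.2706, 0.2103]
ee_rot: [0.841, 0.542, -0.0, -0.0]
force: [0.0, 0.3, -0.3]
finger_gap: 0.0598
time: 1.77
eef_pos: [0.5638, 0.1766, 0.21]
ee_rot: [0.989, 0.149, -0.0, 0.0]
force: [-0.0, -0.4, 0.2]
finger_gap: 0.06
time: 2.1
eef_pos: [0.5637, 0.1766, 0.21]
ee_rot: [1.0, -0.014, -0.0, 0.0]
force: [-0.3, -0.2, 0.2]
finger_gap: 0.0602
t 2.1 pos [563.7 176.6 210. ] yaw -1.6 j [-0.79  0.22  0.48  1.64 -0.11  1.31 -0.32] gap 60.2 F [-0.3 -0.2  0.2] tilt 0.05
tool shift mm [ 0.3  0.8 90. ] spin rad -0.0041
```

```bash
python3 -m inch '[[0.06,[0,0,0.035],0],[0.06,[0,0,0.035],0],[0.06,[0,0,0.03],0],[0.06,[0,0,0],0]]'
python3 - <<'E'
from h import *
o=snap(1)
go(b2w(41,0),120,BY)
s,p,R,y=st()
for n in o: print(n,proj(o[n],p/1000))
u,v=proj(o['top'],p/1000);u,v=int(u),int(v);crop(o['top'],u-50,v-50,u+50,v+50,6,'pics/t1.png')
u,v=proj(o['side'],p/1000);u,v=int(u),int(v);crop(o['side'],u-50,v-50,u+50,v+50,6,'pics/s1.png');print(u,v)
E
```

```text
time: 2.43
eef_pos: [0.5601, 0.1755, 0.1044]
ee_rot: [1.0, -0.01, -0.004, 0.002]
force: [-0.5, -0.0, 0.4]
finger_gap: 0.0599
t 2.53 pos [563.6 176.4 110.3] yaw -1.25 j [-0.77  0.3   0.47  1.76 -0.15  1.12 -0.28] gap 59.8 F [-0.3 -0.3  1.5] tilt 0.12
tool shift mm [ 0.4  0.6 -9.7] spin rad 0.0019
top [198.0266 184.7353]
side [240.6341 220.6447]
240 220
```

View pics/t1.png

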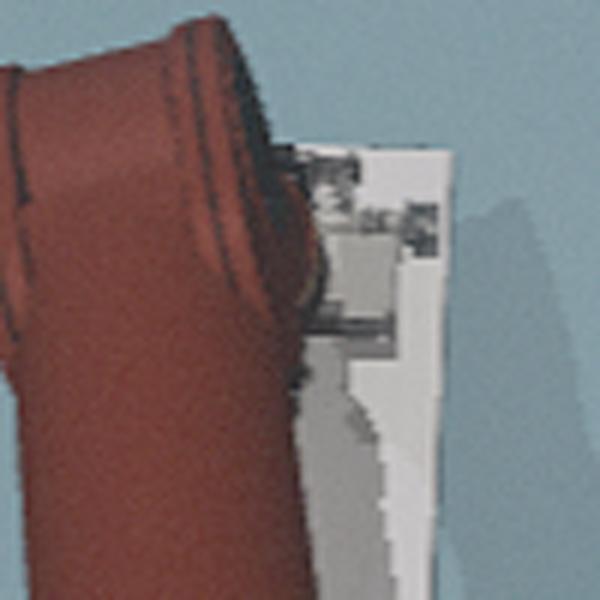

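View pics/s1.png

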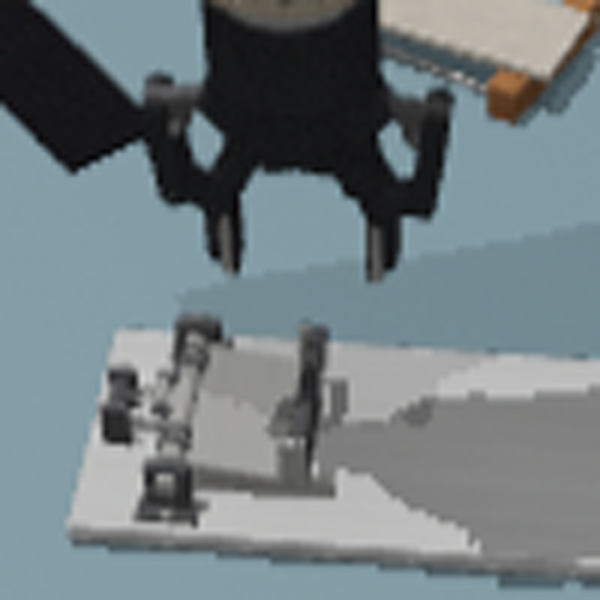

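```bash
python3 -m inch '[[0.06,[0.001,0,0.03],0],[0.06,[0.001,0,0.02],0],[0.06,[0,0,0.012],0],[0.05,[0,0,0.005],0],[0.04,[0,0,0],0],[0.03,[0,0,0],0],[0.025,[0,0,0],0],[0.02,[0,0,0],0],[0.02,[0,0,0],0]]' 20
python3 - <<'E'
from h import *
o=snap(2,('side',))
go(b2w(41,0),43,BY)
crop(o['side'],190,170,290,270,6,'pics/s2.png')
E
```

```text
time: 3.28
eef_pos: [0.5665, 0.1769, 0.0444]
ee_rot: [1.0, -0.012, 0.001, -0.0]
force: [0.5, -0.0, -0.6]
finger_gap: 0.02
t 3.33 pos [566.4 176.8  44.1] yaw -1.35 j [-0.75  0.38  0.45  1.81 -0.19  0.99 -0.24] gap 20.0 F [ 0.2  0.  -0.2] tilt 0.06
tool shift mm [-2.4  1.1  1.1] spin rad 0.0001
```

View pics/s2.png

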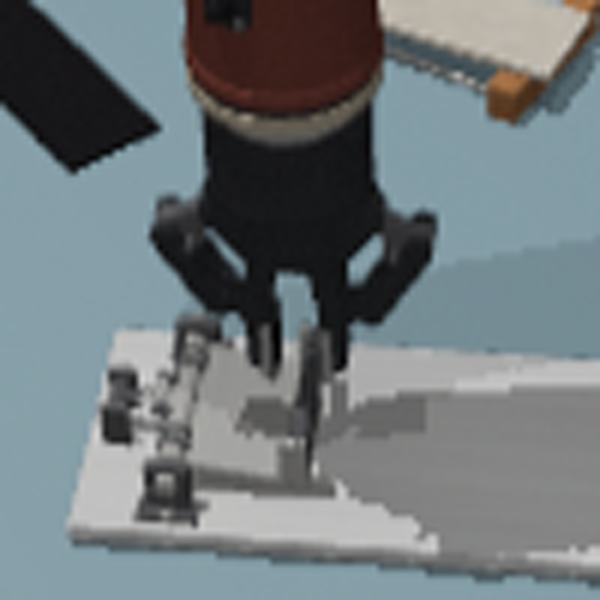

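```bash
python3 - <<'E'
from h import *
t=load('top',0);s=load('side',0)
a=s['frame'].copy();a=cv2.resize(a[205:285,190:310],None,fx=6.6,fy=6.6,interpolation=cv2.INTER_CUBIC)
def mk(X,col):
    u,v=proj(s,np.array(X)/1000);cv2.circle(a,(int((u-190+.5)*6.6),int((v-205+.5)*6.6)),3,col,-1)
for y in(-36,0,36): mk(np.r_[b2w(41,y),52],(0,0,255))
for x in(-130,150):
  for y in(-65,65): mk(np.r_[b2w(x,y),16],(255,0,0))
for y in(-60,-43,43,60): mk(np.r_[b2w(103,y),36],(0,200,0))
cv2.imwrite('pics/s3.png',a)
b=cv2.resize(t['frame'][150:250,170:240],None,fx=6,fy=6,interpolation=cv2.INTER_CUBIC)
def mk2(X,col):
    u,v=proj(t,np.array(X)/1000);cv2.circle(b,(int((u-170+.5)*6),int((v-150+.5)*6)),3,col,-1)
for y in(-36,0,36): mk2(np.r_[b2w(41,y),52],(0,0,255))
for x in(-130,150):
  for y in(-65,65): mk2(np.r_[b2w(x,y),16],(255,0,0))
for y in(-60,-43,43,60): mk2(np.r_[b2w(103,y),36],(0,200,0))
cv2.imwrite('pics/t3.png',b)
E
```

```text
(no output)
```

View pics/s3.png

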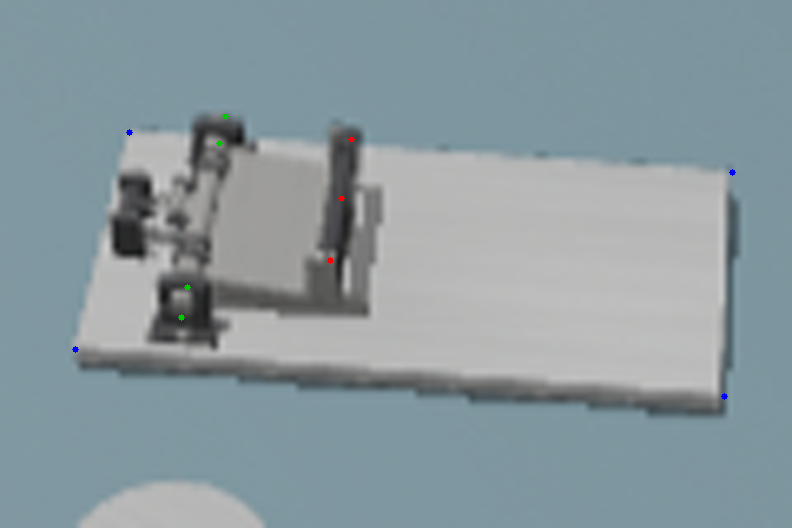

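View pics/t3.png

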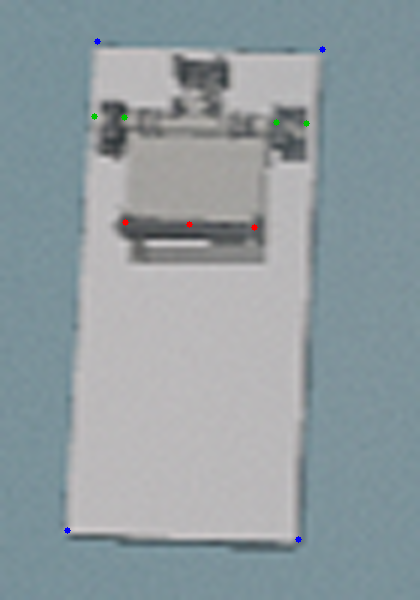

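```bash
python3 - <<'E'
from h import *
c=load('side',2)
s,p,R,y=st()
for d in([0,0,0],[15,0,0],[-15,0,0],[0,-11,0],[0,11,0],[0,0,-10]): print(d,proj(c,(p+R@np.array(d))/1000), (proj(c,(p+R@np.array(d))/1000)-[190,170])*6)
print((proj(c,np.r_[b2w(41,0),52]/1000)-[190,170])*6)
crop(c,225,205,275,245,14,'pics/s4.png')
E
```

```text
[0, 0, 0] [240.456  236.6811] [302.7362 400.0866]
[15, 0, 0] [235.334  236.3273] [272.0038 397.9638]
[-15, 0, 0] [245.588  237.0356] [333.5281 402.2135]
[0, -11, 0] [239.9659 239.5105] [299.7957 417.0633]
[0, 11, 0] [240.9399 233.8876] [305.6394 383.3253]
[0, 0, -10] [240.3367 234.3378] [302.0201 386.0268]
[307.3459 387.6525]
```

View pics/s4.png

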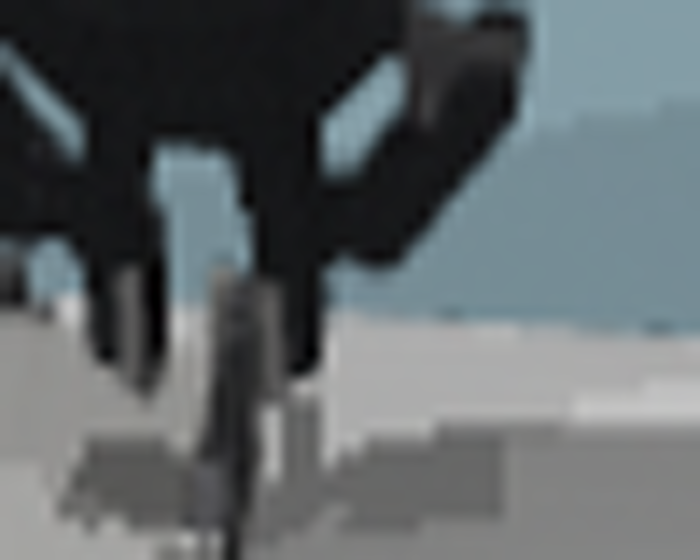

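```bash
python3 - <<'E'
from h import *
t=load('top',0);s=load('side',0)
p=np.array([.2683,.5915,.2096])
x=np.array([.413,.911,0]);yy=np.array([.911,-.413,0])
for c,n in((t,'t'),(s,'s')):
    u,v=proj(c,p);u0=max(int(u)-40,0);v0=min(int(v)-40,384-80);print(n,u,v)
    a=cv2.resize(c['frame'][v0:v0+80,u0:u0+80],None,fx=8,fy=8,interpolation=cv2.INTER_CUBIC)
    for q,col in((p,(0,0,255)),(p+.0425*x,(0,255,0)),(p-.0425*x,(0,255,0)),(p+[0,0,.013]+.0425*x,(255,255,0)),(p+[0,0,.013]-.0425*x,(255,255,0)),(p+[0,0,.0727],(255,0,255))):
        w=proj(c,q);cv2.circle(a,(int((w[0]-u0+.5)*8),int((w[1]-v0+.5)*8)),4,col,-1)
    cv2.imwrite(f'pics/g{n}.png',a)
E
```

```text
t 44.05932857801912 280.6306919684432
s 369.8304172311818 347.38511782473233
```

View pics/gt.png

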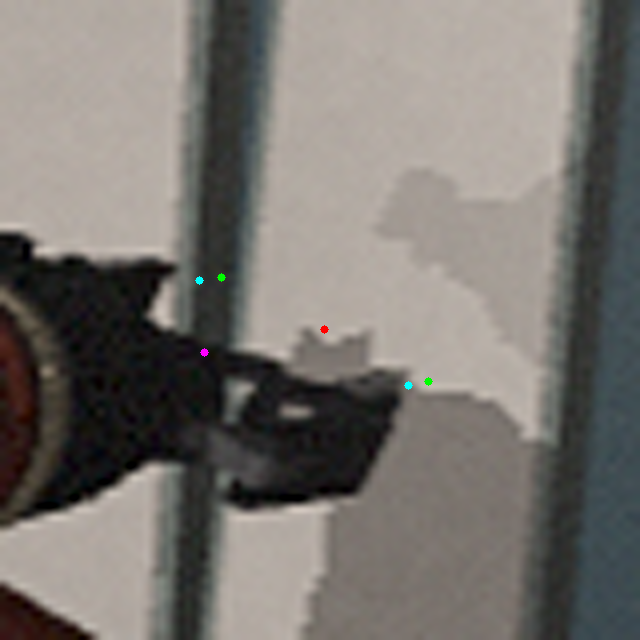

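View pics/gs.png

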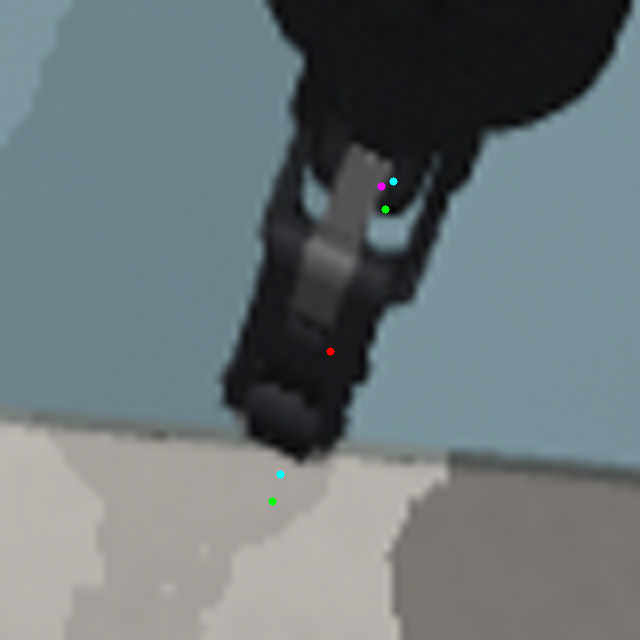

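```bash
python3 -m inch '[[0.014,[0,0,0],0],[0.012,[0,0,0],0],[0.008,[0,0,0],0],[0.006,[0,0,0],0],[0.006,[0,0,0],0]]' 20
python3 - <<'E'
from h import *
o=snap(3,('side',))
go(b2w(41,0),43,BY)
crop(o['side'],215,195,275,245,12,'pics/s5.png')
E
```

```text
time: 3.75
eef_pos: [0.566, 0.1766, 0.0434]
ee_rot: [1.0, -0.012, -0.0, 0.0]
force: [1.0, 0.8, -0.6]
finger_gap: 0.006
t 3.8 pos [566.  176.6  43.4] yaw -1.36 j [-0.74  0.38  0.45  1.81 -0.19  0.99 -0.24] gap 5.9 F [ 0.3  0.2 -0.5] tilt 0.01
tool shift mm [-2.   0.9  0.4] spin rad -0.0001
```

View pics/s5.png

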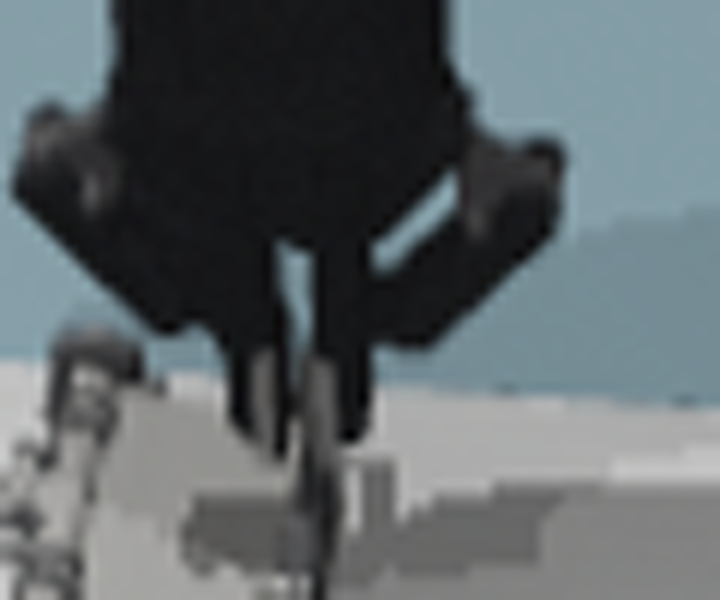

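The fingers closed to 6 mm and held nothing. In the view the tips seem higher, or farther off, than the TCP reading says. I'll touch the bare plate to find out the true tip height.

```bash
python3 -m inch '[[0.006,[0,0,-0.03],0],[0.006,[-0.035,0,0],0],[0.006,[-0.035,0,0],0],[0.006,[0,0,0.03],0],[0.006,[0,0,0.01],0],[0.006,[0,0,0.005],0],[0.006,[0,0,0.003],0],[0.006,[0,0,0],0]]'
python3 - <<'E'
from h import *
o=snap(4,('side','top'))
go(b2w(-30,0),16,BY)
crop(o['side'],225,185,300,260,8,'pics/s6.png')
crop(o['top'],150,140,250,250,6,'pics/t6.png')
E
```

```text
time: 4.47
eef_pos: [0.4967, 0.1777, 0.0249]
ee_rot: [1.0, -0.012, -0.0, 0.001]
force: [0.2, -0.1, 0.4]
finger_gap: 0.0061
t 4.57 pos [497.  178.   25.6] yaw -1.4 j [-0.82  0.28  0.44  1.98 -0.15  0.91 -0.32] gap 6.0 F [-1.1  1.1 -0. ] tilt 0.04
tool shift mm [-4.   0.7  9.6] spin rad -0.0008
```

View pics/s6.png

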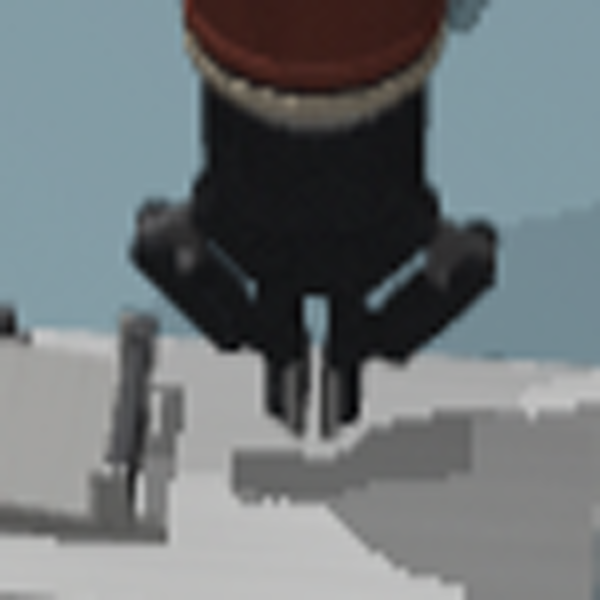

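View pics/t6.png

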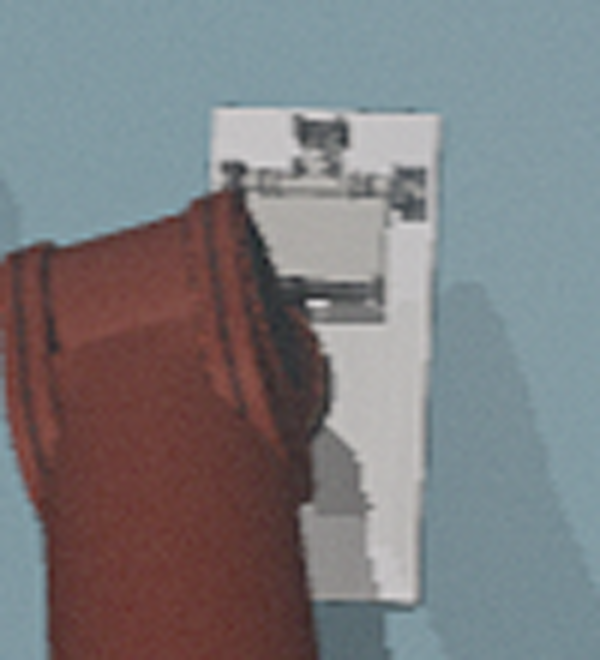

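```bash
python3 -m inch '[[0.006,[0,0,0.004],0],[0.006,[0,0,0.003],0],[0.006,[0,0,0],0]]'
python3 -m inch '[[0.006,[0,0,0.002],0],[0.006,[0,0,0],0]]'
python3 -m inch '[[0.006,[0,0,0.002],0],[0.006,[0,0,0],0]]'
```

```text
time: 4.82
eef_pos: [0.4959, 0.1781, 0.0179]
ee_rot: [1.0, -0.012, -0.0, 0.0]
force: [-1.5, -0.8, 0.1]
finger_gap: 0.006
time: 4.98
eef_pos: [0.4959, 0.1782, 0.0162]
ee_rot: [1.0, -0.012, -0.0, 0.0]
force: [-0.1, 1.2, 0.7]
finger_gap: 0.006
time: 5.15
eef_pos: [0.4959, 0.1782, 0.0142]
ee_rot: [1.0, -0.012, -0.0, 0.0]
force: [-1.1, -1.1, 0.4]
finger_gap: 0.0057
```

```bash
for i in 1; do python3 -m inch '[[0.006,[0,0,0.002],0],[0.006,[0,0,0],0]]'; done
python3 -m inch '[[0.006,[0,0,0.002],0],[0.006,[0,0,0],0]]'
python3 - <<'E'
from h import *
o=snap(5,('side',))
go(b2w(-30,0),16,BY)
crop(o['side'],225,195,300,260,8,'pics/s7.png')
E
```

```text
time: 5.32
eef_pos: [0.4959, 0.1782, 0.0122]
ee_rot: [1.0, -0.012, -0.0, 0.0]
force: [0.2, 0.2, -0.0]
finger_gap: 0.0065
time: 5.48
eef_pos: [0.4959, 0.1782, 0.0101]
ee_rot: [1.0, -0.012, -0.0, 0.0]
force: [-0.1, -0.6, -0.0]
finger_gap: 0.0064
t 5.53 pos [495.9 178.2  10.2] yaw -1.36 j [-0.81  0.3   0.44  1.99 -0.17  0.88 -0.31] gap 6.0 F [-0.5 -0.9 -0.8] tilt 0.02
tool shift mm [-2.9  0.9 -5.8] spin rad 0.0
```

View pics/s7.png

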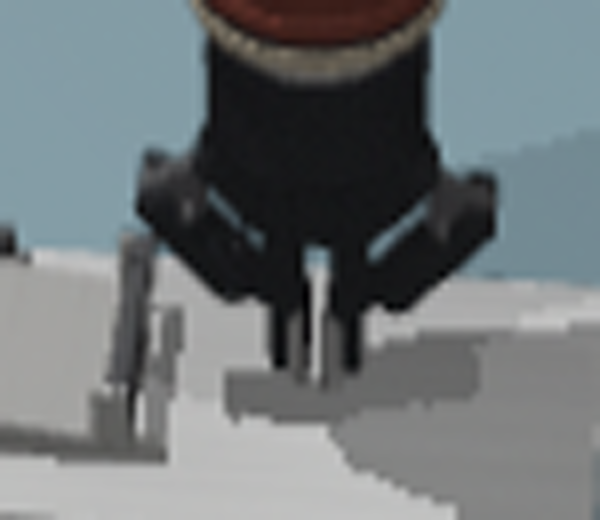

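```bash
python3 -m inch '[[0.006,[0,0,0.002],0],[0.006,[0,0,0],0]]'
python3 -m inch '[[0.006,[0,0,0.002],0],[0.006,[0,0,0],0]]'
python3 -m inch '[[0.006,[0,0,0.002],0],[0.006,[0,0,0],0]]'|sed -n 2,4p
```

```text
time: 5.7
eef_pos: [0.4959, 0.1783, 0.0082]
ee_rot: [1.0, -0.012, -0.0, 0.0]
force: [0.2, -0.7, 0.5]
finger_gap: 0.006
time: 5.87
eef_pos: [0.4959, 0.1782, 0.0061]
ee_rot: [1.0, -0.012, -0.0, 0.0]
force: [0.7, -0.5, -0.6]
finger_gap: 0.0061
eef_pos: [0.4959, 0.1782, 0.0041]
ee_rot: [1.0, -0.012, -0.0, 0.0]
force: [-0.2, -0.3, -0.4]
```

```bash
python3 -m inch '[[0.006,[0,0,0.002],0],[0.006,[0,0,0],0]]'|sed -n 2,4p
python3 -m inch '[[0.006,[0,0,0.002],0],[0.006,[0,0,0],0]]'|sed -n 2,4p
python3 - <<'E'
from h import *
o=snap(6,('side',))
go(b2w(-30,0),16,BY)
crop(o['side'],235,215,285,260,14,'pics/s8.png')
E
```

```text
eef_pos: [0.4959, 0.1782, 0.0021]
ee_rot: [1.0, -0.012, -0.0, 0.0]
force: [0.1, 0.7, -0.2]
eef_pos: [0.4959, 0.1782, 0.0001]
ee_rot: [1.0, -0.012, -0.0, 0.0]
force: [0.7, -0.4, 0.5]
t 6.42 pos [495.9 178.2   0.2] yaw -1.36 j [-0.81  0.32  0.43  2.   -0.18  0.86 -0.3 ] gap 6.0 F [ 0.1 -0.6  0.1] tilt 0.02
tool shift mm [ -2.9   0.9 -15.8] spin rad 0.0
```

View pics/s8.png

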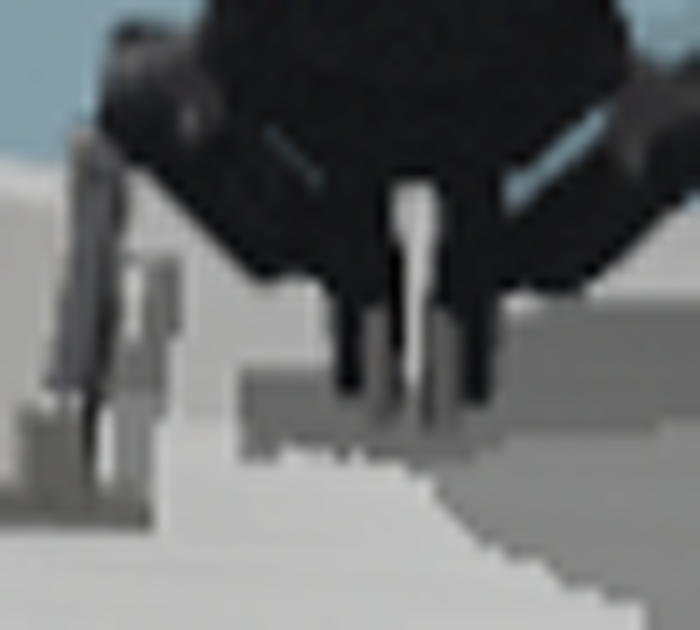

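```bash
for k in 1; do
python3 -m inch '[[0.006,[0,0,0.002],0],[0.006,[0,0,0],0]]'|sed -n 2,4p
python3 -m inch '[[0.006,[0,0,0.002],0],[0.006,[0,0,0],0]]'|sed -n 2,4p; done; python3 - <<'E'
from h import *
c=load('side',6)
print(proj(c,[.4959,.1782,.016]),proj(c,[.4959,.1892,.016]))
E
```

```text
eef_pos: [0.4959, 0.1782, -0.0019]
ee_rot: [1.0, -0.012, -0.0, 0.0]
force: [0.1, -0.3, -0.3]
eef_pos: [0.4959, 0.1782, -0.0039]
ee_rot: [1.0, -0.012, -0.0, 0.0]
force: [-1.1, -0.6, 0.1]
[264.664  244.7393] [264.4218 247.5984]
```

```bash

python3 -m inch '[[0.006,[0,0,0.002],0],[0.006,[0,0,0],0]]'|sed -n 2,4p
python3 -m inch '[[0.006,[0,0,0.002],0],[0.006,[0,0,0],0]]'|sed -n 2,4p
```

```text
eef_pos: [0.4962, 0.1783, -0.0046]
ee_rot: [1.0, -0.012, -0.0, -0.0]
force: [-6.4, -2.2, 16.1]
eef_pos: [0.4963, 0.1784, -0.0047]
ee_rot: [1.0, -0.012, -0.0, -0.001]
force: [-15.4, -5.8, 42.4]
```

Contact comes at a TCP reading of z = -4.5 on the 16 mm plate, so the real fingertips end about 20.5 mm above the reported TCP. I'll use that offset from here and go for the rod again.

```bash
python3 -m inch '[[0.04,[0,0,-0.035],0],[0.04,[0,0,-0.03],0],[0.04,[0.033,0,0],0],[0.04,[0.033,-0.004,0],0],[0.04,[0,0,0.015],0],[0.04,[0,0,0.012],0],[0.04,[0,0,0.010],0],[0.04,[0,0,0],0]]' 30
python3 - <<'E'
from h import *
o=snap(7,('side',))
go(b2w(39,0),21.5,BY)
crop(o['side'],215,195,275,245,12,'pics/s9.png')
E
```

```text
time: 7.75
eef_pos: [0.5594, 0.18, 0.0174]
ee_rot: [1.0, -0.012, -0.002, 0.001]
force: [-0.9, -0.0, 0.3]
finger_gap: 0.0398
t 7.8 pos [560.  180.2  18.7] yaw -1.35 j [-0.75  0.41  0.45  1.83 -0.21  0.95 -0.24] gap 40.2 F [0.2 0.4 1. ] tilt 0.22
tool shift mm [ 2.   4.4 -2.8] spin rad 0.0002
```

View pics/s9.png

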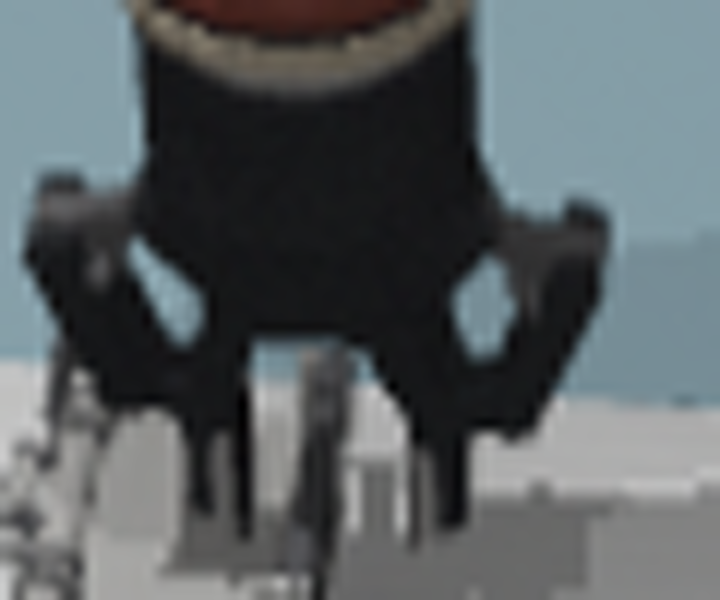

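```bash
python3 -m inch '[[0.03,[0.0005,0,-0.002],0],[0.02,[0,0,0],0],[0.014,[0,0,0],0],[0.011,[0,0,0],0],[0.008,[0,0,0],0],[0.006,[0,0,0],0],[0.004,[0,0,0],0],[0.004,[0,0,0],0]]' 30
python3 - <<'E'
from h import *
go(b2w(39,0),21.5,BY)
E
```

```text
time: 8.47
eef_pos: [0.5631, 0.1809, 0.023]
ee_rot: [1.0, -0.012, 0.0, -0.0]
force: [-0.6, 0.3, 6.1]
finger_gap: 0.0086
t 8.47 pos [563.1 180.9  23. ] yaw -1.36 j [-0.75  0.41  0.45  1.83 -0.21  0.95 -0.24] gap 8.6 F [-0.6  0.3  6.1] tilt 0.06
tool shift mm [-0.9  5.2  1.5] spin rad 0.0
```

```bash
python3 -m inch '[[0.02,[0,0,0],0],[0.02,[0,0,0.003],0],[0.02,[0,0,0.002],0],[0.02,[0,0,0],0]]' 30
python3 -m inch '[[0.011,[0,0,0],0],[0.008,[0,0,0],0],[0.006,[0,0,0],0],[0.004,[0,0,0],0],[0.004,[0,0,0],0]]' 30
python3 - <<'E'
from h import *
go(b2w(39,0),21.5,BY)
o=snap(8,('side',))
crop(o['side'],215,195,275,245,12,'pics/s10.png')
E
```

```text
time: 8.8
eef_pos: [0.562, 0.1805, 0.0165]
ee_rot: [1.0, -0.012, -0.001, 0.0]
force: [0.1, -0.0, -0.3]
finger_gap: 0.0202
time: 9.22
eef_pos: [0.563, 0.1805, 0.0172]
ee_rot: [1.0, -0.012, 0.0, 0.0]
force: [5.6, -0.4, -7.9]
finger_gap: 0.0089
t 9.22 pos [563.  180.5  17.2] yaw -1.37 j [-0.75  0.42  0.45  1.83 -0.22  0.94 -0.23] gap 8.9 F [ 5.6 -0.4 -7.9] tilt 0.04
tool shift mm [-0.8  4.8 -4.3] spin rad -0.0001
```

View pics/s10.png

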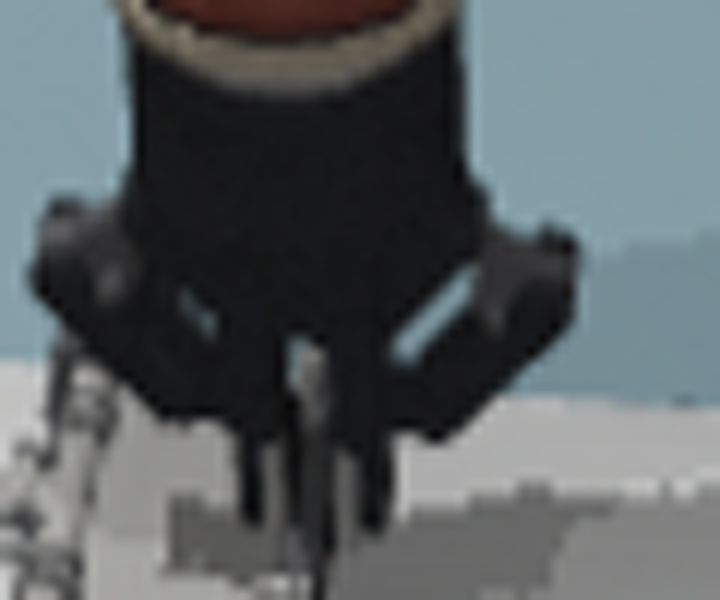

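```bash
python3 -m inch '[[0.02,[0,0,0],0],[0.02,[0,0,-0.003],0],[0.02,[0,0,0],0],[0.011,[0,0,0],0],[0.008,[0,0,0],0],[0.006,[0,0,0],0],[0.005,[0,0,0],0],[0.005,[0,0,0],0]]' 30
python3 -m inch '[[0.005,[0.0019,0,-0.0061],0],[0.005,[0.0025,0,-0.0059],0],[0.005,[0.0031,0,-0.0056],0],[0.005,[0,0,0],0]]'
```

```text
time: 9.93
eef_pos: [0.563, 0.1809, 0.0208]
ee_rot: [1.0, -0.012, 0.0, -0.0]
force: [1.7, 1.1, 5.0]
finger_gap: 0.0083
time: 10.27
eef_pos: [0.5695, 0.1806, 0.0383]
ee_rot: [1.0, -0.012, -0.001, 0.0]
force: [-1.5, 2.4, -3.1]
finger_gap: 0.0083
```

```bash
python3 -m inch '[[0.005,[0.0036,0,-0.0053],0],[0.005,[0.0041,0,-0.0049],0],[0.005,[0.0046,0,-0.0044],0],[0.005,[0.005,0,-0.004],0],[0.005,[0.0054,0,-0.0034],0],[0.005,[0,0,0],0]]'
python3 - <<'E'
from h import *
go(b2w(39,0),21.5,BY)
o=snap(9,('side','top'))
crop(o['side'],205,175,275,245,10,'pics/s11.png')
E
```

```text
time: 10.77
eef_pos: [0.5946, 0.1802, 0.0627]
ee_rot: [1.0, -0.012, 0.001, -0.001]
force: [-4.3, 0.9, 11.0]
finger_gap: 0.0086
t 10.77 pos [594.6 180.2  62.7] yaw -1.37 j [-0.73  0.42  0.46  1.73 -0.21  1.05 -0.22] gap 8.6 F [-4.3  0.9 11. ] tilt 0.16
tool shift mm [-32.6   5.2  41.1] spin rad -0.0002
```

View pics/s11.png

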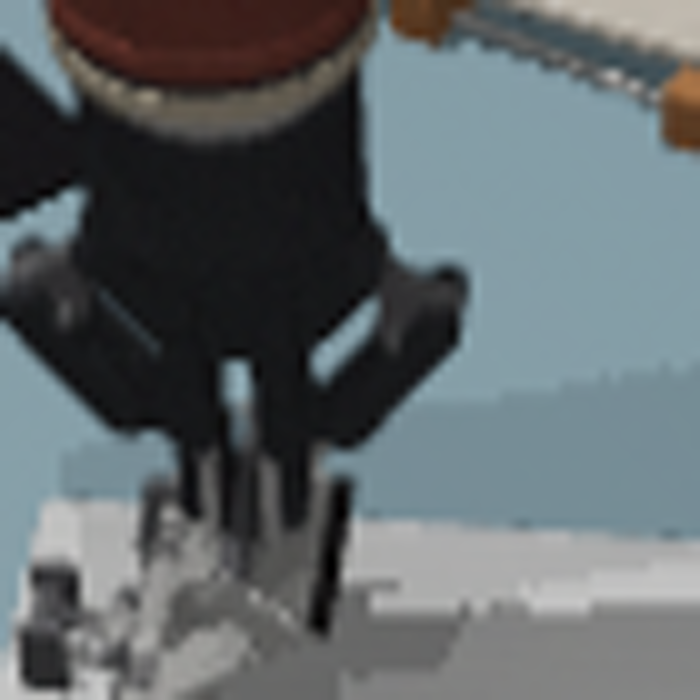

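```bash
python3 -m inch '[[0.012,[0,0,0],0],[0.02,[0,0,0],0],[0.025,[0,0,0],0],[0.025,[0,0,-0.01],0],[0.025,[0,0,-0.025],0],[0.025,[0,0,-0.035],0],[0.06,[0,0.035,-0.035],0],[0.085,[-0.02,0.035,0],0],[0.085,[-0.02,0.035,0],0],[0.085,[-0.02,0.035,0],0]]'
python3 - <<'E'
from h import *
go(b2w(39,0),21.5,BY)
o=snap(10,('side','top'))
crop(o['side'],195,185,315,275,6,'pics/s12.png')
crop(o['top'],170,145,330,250,5,'pics/t12.png')
E
```

```text
time: 11.7
eef_pos: [0.5287, 0.0454, 0.1603]
ee_rot: [1.0, -0.012, 0.0, -0.0]
force: [-0.7, -1.5, 0.7]
finger_gap: 0.0722
t 11.7 pos [528.7  45.4 160.3] yaw -1.35 j [-0.68  0.13  0.55  1.85 -0.07  1.19 -0.12] gap 72.2 F [-0.7 -1.5  0.7] tilt 0.02
tool shift mm [  30.1 -131.1  138.8] spin rad 0.0001
```

View pics/s12.png

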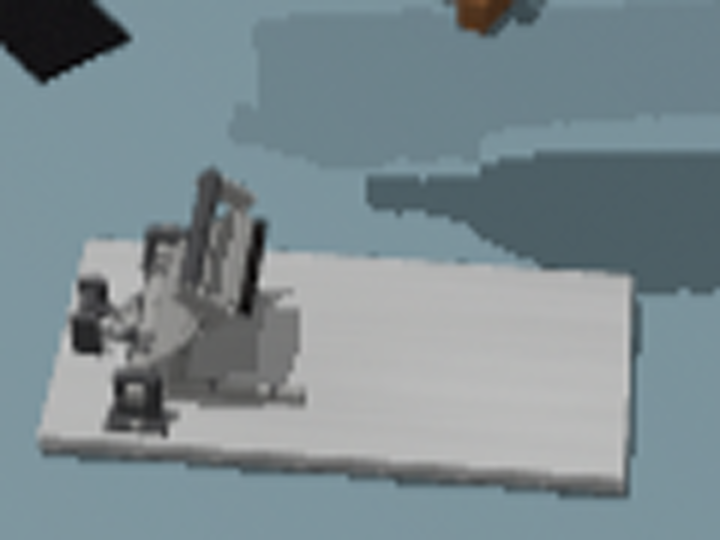

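View pics/t12.png

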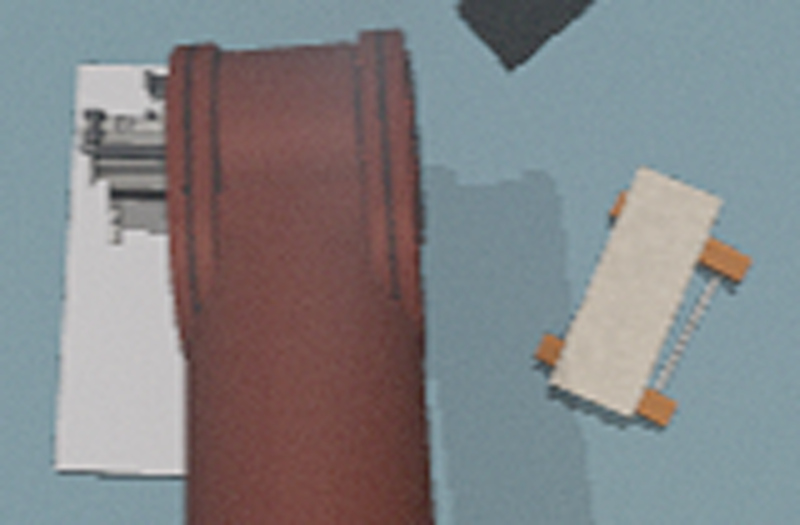

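The clip stands open; its rod runs from (208,175) to (190,300) in the side crop. Before gripping the panel I check the tip height at a 60 mm opening by touching the bare bench, turning the tool to the panel's heading on the way.

```bash
python3 -m inch '[[0.06,[0,0,0.03],-0.12],[0.06,[0,0,0.03],-0.12],[0.06,[0,0,0.03],-0.12],[0.06,[0,0,0.03],-0.12],[0.06,[0,0,0.025],-0.12],[0.06,[0,0,0.015],-0.12],[0.06,[0,0,0.01],-0.12],[0.06,[0,0,0.005],-0.12],[0.06,[0,0,0.002],-0.12],[0.06,[0,0,0],-0.12]]'
python3 -m inch '[[0.06,[0,0,0.0],-0.0017],[0.06,[0,0,0.002],0],[0.06,[0,0,0],0]]'
```

```text
time: 12.63
eef_pos: [0.529, 0.0468, -0.0179]
ee_rot: [0.83, 0.557, -0.001, -0.0]
force: [0.2, -0.1, 0.8]
finger_gap: 0.0601
time: 12.88
eef_pos: [0.5296, 0.0469, -0.0195]
ee_rot: [0.833, 0.554, -0.0, -0.0]
force: [-0.6, -0.3, 0.0]
finger_gap: 0.0595
```

```bash
python3 -m inch '[[0.06,[0,0,0.002],0],[0.06,[0,0,0],0]]' | sed -n 2,4p
python3 -m inch '[[0.06,[0,0,0.002],0],[0.06,[0,0,0],0]]' | sed -n 2,4p
```

```text
eef_pos: [0.5295, 0.047, -0.0217]
ee_rot: [0.832, 0.555, -0.0, -0.0]
force: [0.0, -0.1, 0.9]
eef_pos: [0.5294, 0.047, -0.0238]
ee_rot: [0.832, 0.555, -0.0, -0.0]
force: [-0.5, 0.6, -0.2]
```

```bash
python3 -m inch '[[0.06,[0,0,0.0015],0],[0.06,[0,0,0],0]]' | sed -n 2,4p
python3 -m inch '[[0.06,[0,0,0.0015],0],[0.06,[0,0,0],0]]' | sed -n 2,4p
python3 - <<'E'
from h import *
o=snap(11,('side',))
s,p,R,y=st();go(b2w(0,0),0)
u,v=proj(o['side'],np.r_[p[:2],0]/1000);print(u,v)
crop(o['side'],int(u)-35,int(v)-40,int(u)+35,int(v)+20,10,'pics/s13.png')
E
```

```text
eef_pos: [0.5295, 0.0469, -0.0253]
ee_rot: [0.832, 0.555, -0.0, -0.0]
force: [0.1, 0.2, -0.2]
eef_pos: [0.5297, 0.047, -0.0259]
ee_rot: [0.832, 0.555, 0.0, -0.0]
force: [-4.9, 0.5, 10.4]
t 13.6 pos [529.8  47.  -25.9] yaw 67.48 j [-0.45  0.36  0.32  2.   -0.16  0.81  1.14] gap 59.9 F [-3.9 -0.1 10.1] tilt 0.02
tool shift mm [117.2 -55.9 -25.8] spin rad None
256.6829096110288 216.30771958189445
```

View pics/s13.png

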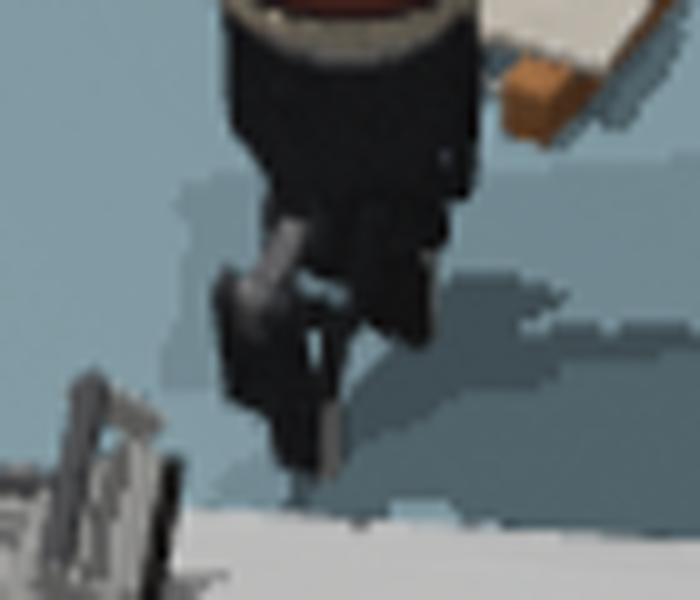

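```bash
sed -i 's/^BO=.*/BO=np.array([521.6,178.4]);BY=-1.35/' h.py; python3 -m inch '[[0.07,[0,0,-0.02],0],[0.085,[0,0,-0.035],0],[0.085,[0,0,-0.035],0],[0.085,[0,0,0],0]]'
python3 - <<'E'
from h import *
go([499.8,-136.8],40,67.4)
E
```

```text
time: 13.93
eef_pos: [0.5336, 0.0473, 0.0697]
ee_rot: [0.832, 0.555, 0.004, 0.001]
force: [1.1, 0.3, 0.4]
finger_gap: 0.0847
t 13.93 pos [533.6  47.3  69.7] yaw 67.45 j [-0.48  0.22  0.35  1.93 -0.09  0.99  1.09] gap 84.7 F [1.1 0.3 0.4] tilt 0.51
tool shift mm [-183.1   39.2   29. ] spin rad 0.0009
```

```bash
python3 -m inch '[[0.085,[-0.0362,0.0085,0],0],[0.085,[-0.0362,0.0085,0],0],[0.085,[-0.0362,0.0085,0],0],[0.085,[-0.0362,0.0085,0],0],[0.085,[-0.0362,0.0085,0],0],[0.085,[0,0,0],0],[0.085,[0,0,0],0]]'
python3 - <<'E'
from h import *
go([499.8,-136.8],40,67.4)
o=snap(12)
s,p,R,y=st()
for n in o:
    u,v=proj(o[n],(p+[0,0,30])/1000);print(n,u,v)
    crop(o[n],int(u)-45,int(v)-40,int(u)+45,int(v)+35,8,f'pics/{n}12c.png')
E
```

```text
time: 14.52
eef_pos: [0.499, -0.1389, 0.0636]
ee_rot: [0.833, 0.553, -0.0, 0.0]
force: [0.7, 1.2, 0.4]
finger_gap: 0.0848
t 14.52 pos [ 499.  -138.9   63.6] yaw 67.21 j [-0.24  0.21  0.47  1.97 -0.11  0.98  1.46] gap 84.8 F [0.7 1.2 0.4] tilt 0.03
tool shift mm [ 2.3 -0.1 23.6] spin rad -0.0033
top 295.7180234914509 206.42994814291146
side 269.5381393413529 158.27135087066708
```

View pics/side12c.png

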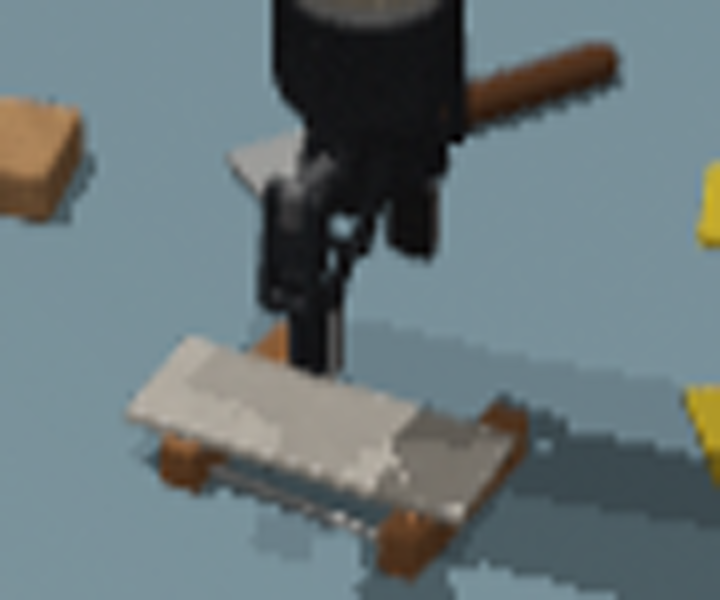

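View pics/top12c.png

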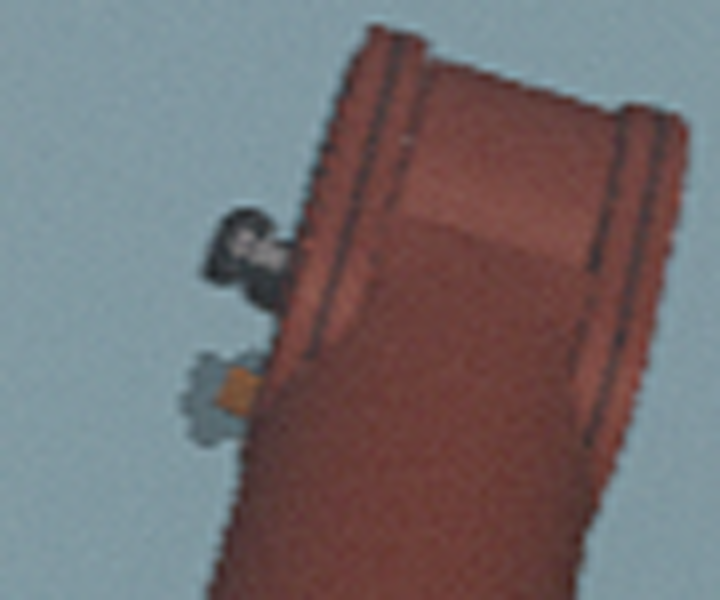

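```bash
python3 - <<'E'
from h import *
c=load('side',12);s,p,R,y=st()
for d in([42.5,0,-33],[55,0,-33],[42.5,-11,-33],[55,11,-33],[49,0,-33]): print(d,proj(c,(p+R@np.array(d))/1000))
P=rect(load('top',0),(297,203),.030,10);print(P[:3])
# panel near edge in side at grip point, using top est
a=np.radians(-22.6);pc=np.array([518.3,-144.5])
f=lambda x,y:np.r_[pc+[np.cos(a)*x-np.sin(a)*y,np.sin(a)*x+np.cos(a)*y],30]/1000
for q in((80,30),(-80,30),(80,-30),(-80,-30)): w=proj(c,f(*q));print(q,w,(w-[224,118])*8)
E
```

```text
[42.5, 0, -33] [263.9201 164.668 ]
[55, 0, -33] [262.2235 166.8127]
[42.5, -11, -33] [266.9392 165.5917]
[55, 11, -33] [259.2074 165.8829]
[49, 0, -33] [263.0403 165.7802]
(array([ 518.1754, -144.457 ]), [60.75712966918945, 159.1231689453125], np.float32(-22.207026))
(80, 30) [239.7226 169.52  ] [125.781 412.16 ]
(-80, 30) [281.6221 182.8653] [460.9771 518.9224]
(80, -30) [247.8029 159.9937] [190.4233 335.9494]
(-80, -30) [288.9011 172.6415] [519.2086 437.1316]
```

```bash
python3 -m inch '[[0.072,[0.0022,0,0.02],-0.003],[0.072,[0,0,0.02],0],[0.072,[0,0,0.015],0],[0.072,[0,0,0.006],0],[0.072,[0,0,0.002],0],[0.072,[0,0,0],0],[0.072,[0,0,0],0]]' 30
python3 - <<'E'
from h import *
go([499.8,-136.8],-0.4,67.4)
o=snap(13,('side',))
crop(o['side'],224,118,314,193,8,f'pics/s14.png')
E
```

```text
time: 15.2
eef_pos: [0.5012, -0.1341, 0.0012]
ee_rot: [0.83, 0.557, 0.0, 0.0]
force: [-0.1, 0.0, -0.2]
finger_gap: 0.0719
t 15.2 pos [ 501.2 -134.1    1.2] yaw 67.7 j [-0.22  0.3   0.45  2.02 -0.17  0.86  1.51] gap 71.9 F [-0.1  0.  -0.2] tilt 0.06
tool shift mm [-3.  -0.3  1.6] spin rad 0.0053
```

View pics/s14.png

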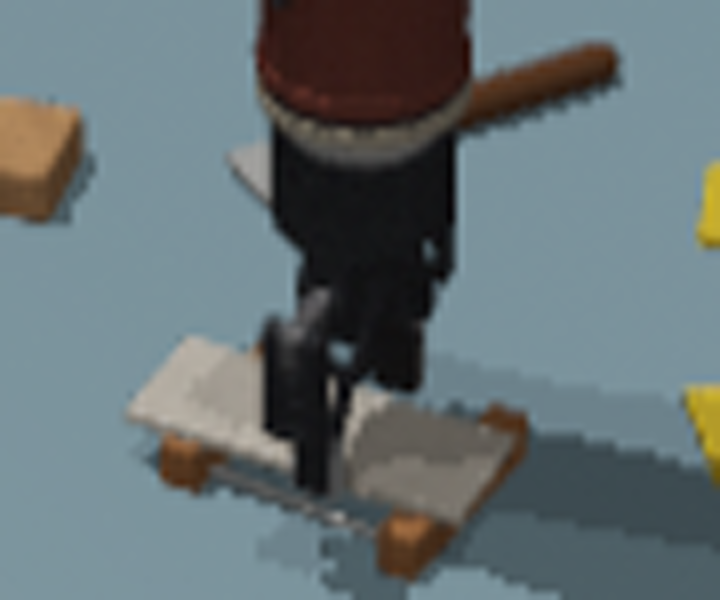

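```bash
python3 -m inch '[[0.072,[-0.0026,0,0.0015],0.004],[0.072,[0,0,0],0],[0.066,[0,0,0],0],[0.064,[0,0,0],0],[0.062,[0,0,0],0],[0.060,[0,0,0],0],[0.058,[0,0,0],0],[0.056,[0,0,0],0],[0.055,[0,0,0],0]]' 30
python3 - <<'E'
from h import *
go([499.8,-136.8],-0.4,67.4)
o=snap(14,('side',))
crop(o['side'],224,118,314,193,8,f'pics/s15.png')
E
```

```text
time: 16.0
eef_pos: [0.4996, -0.1368, -0.0006]
ee_rot: [0.832, 0.555, 0.0, -0.0]
force: [-1.7, 0.3, 5.5]
finger_gap: 0.059
t 16.0 pos [ 499.6 -136.8   -0.6] yaw 67.44 j [-0.21  0.31  0.45  2.02 -0.18  0.85  1.51] gap 59.0 F [-1.7  0.3  5.5] tilt 0.02
tool shift mm [ 0.1  0.2 -0.2] spin rad 0.0007
```

View pics/s15.png

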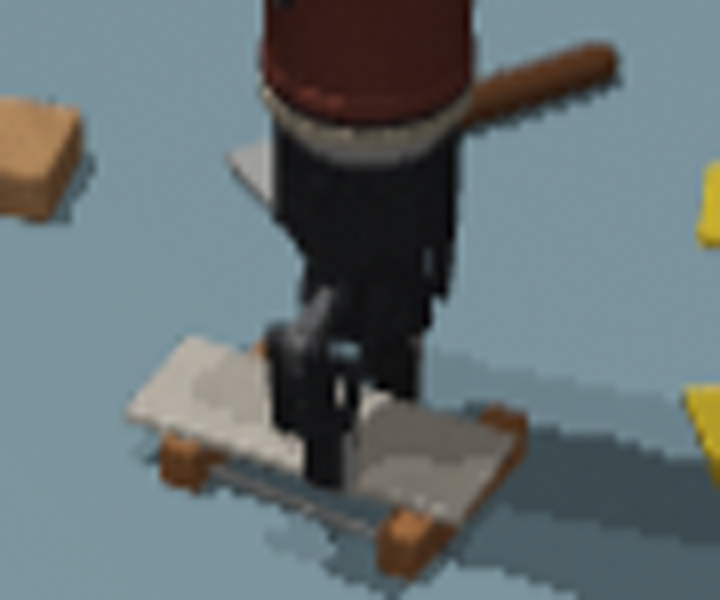

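```bash
python3 -m inch '[[0.055,[0,0,-0.004],0],[0.055,[0,0,-0.008],0],[0.055,[0,0,-0.012],0],[0.055,[0,0,-0.016],0],[0.055,[0,0,-0.02],0],[0.055,[0,0,0],0],[0.055,[0,0,0],0]]'
python3 - <<'E'
from h import *
go(b2w(-15-80,-6),20,88.65)
o=snap(15,('side',))
crop(o['side'],214,98,314,188,8,f'pics/s16.png')
E
```

```text
time: 16.63
eef_pos: [0.5006, -0.137, 0.0608]
ee_rot: [0.832, 0.555, 0.001, 0.001]
force: [-0.1, -0.5, -0.6]
finger_gap: 0.059
t 16.63 pos [ 500.6 -137.    60.8] yaw 67.44 j [-0.24  0.21  0.47  1.98 -0.12  0.98  1.46] gap 59.0 F [-0.1 -0.5 -0.6] tilt 0.18
tool shift mm [ 259.3 -188.2   40.6] spin rad -0.3702
```

View pics/s16.png

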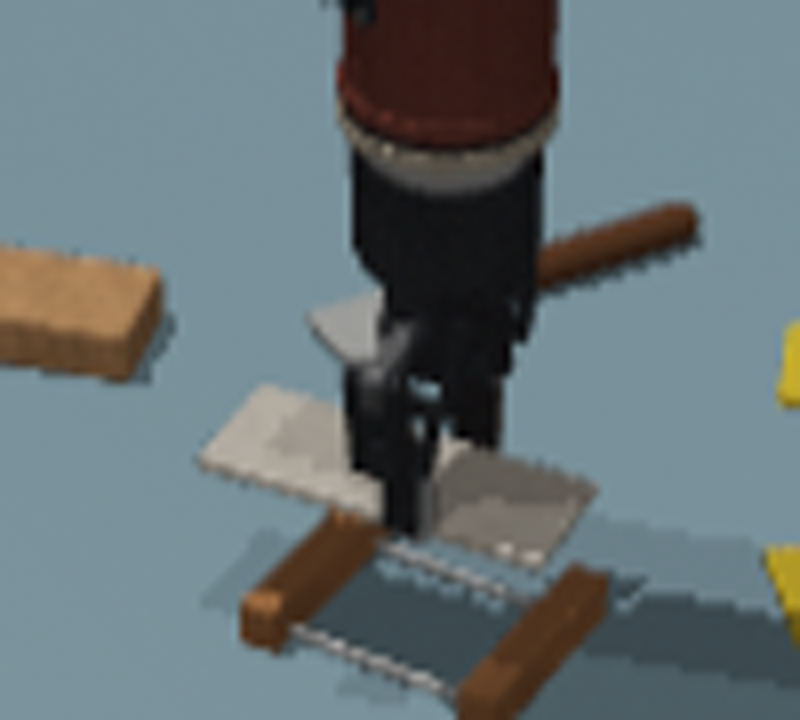

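```bash
python3 -m inch '[[0.055,[0.015,-0.011,0],0],[0.055,[0.026,-0.019,0],0],[0.055,[0.03,-0.0217,0],0],[0.055,[0.03,-0.0217,0],0],[0.055,[0.03,-0.0217,0],0],[0.055,[0.03,-0.0217,0],0],[0.055,[0.03,-0.0217,0],0],[0.055,[0.03,-0.0217,0],0],[0.055,[0.025,-0.018,0],0],[0.055,[0.0133,-0.0100,0],0]]'
python3 -m inch '[[0.055,[0,0,0],-0.08],[0.055,[0,0,0],-0.1],[0.055,[0,0,0],-0.1],[0.055,[0,0,0],-0.09],[0.055,[0,0,0],0],[0.055,[0,0,0],0]]'
python3 - <<'E'
from h import *
go(b2w(-15-80,-6),20,88.65)
o=snap(16)
crop(o['side'],195,160,325,270,6,f'pics/s17.png')
crop(o['top'],150,130,250,260,4.6,f'pics/t17.png')
E
```

```text
time: 17.52
eef_pos: [0.4233, 0.1784, 0.0585]
ee_rot: [0.831, 0.557, -0.0, -0.0]
force: [-0.2, -0.2, 0.0]
finger_gap: 0.0587
time: 18.02
eef_pos: [0.4247, 0.1745, 0.0585]
ee_rot: [0.716, 0.698, -0.001, -0.0]
force: [-0.2, 0.2, -0.4]
finger_gap: 0.0586
t 18.02 pos [424.7 174.5  58.5] yaw 88.47 j [-0.66  0.09  0.18  2.1  -0.02  0.96  1.08] gap 58.6 F [-0.2  0.2 -0.4] tilt 0.07
tool shift mm [ 0.2  1.8 38.5] spin rad -0.0032
```

View pics/s17.png

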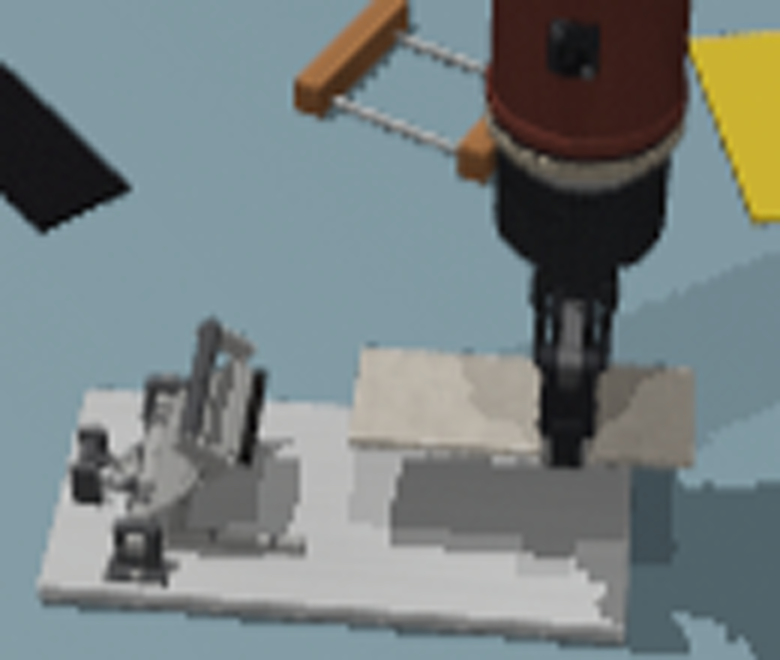

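View pics/t17.png

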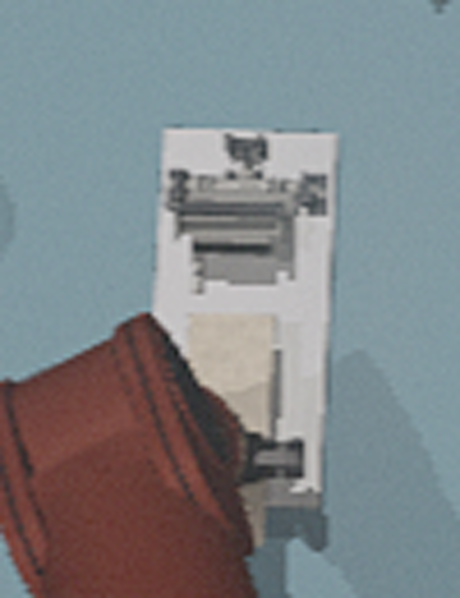

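```bash
python3 -m inch '[[0.055,[0,0,0.015],-0.003],[0.055,[0,0,0.02],0],[0.055,[0,0,0.015],0],[0.055,[0,0,0.008],0],[0.055,[0,0,0.004],0],[0.055,[0,0,0.001],0],[0.055,[0,0,0],0],[0.055,[0,0,0],0]]'
cat >> h.py <<'E'
def big(c,u0,v0,u1,v1,f,name,pts=()):
    a=cv2.resize(c['frame'][v0:v1,u0:u1],None,fx=f,fy=f,interpolation=cv2.INTER_CUBIC)
    for X,col in pts:
        u,v=proj(c,np.array(X)/1000);cv2.circle(a,(int((u-u0+.5)*f),int((v-v0+.5)*f)),2,col,-1)
    cv2.imwrite(name,a)
E
python3 - <<'E'
from h import *
go(b2w(-15-80,-6),-6.6,88.65)
o=snap(17)
crop(o['side'],195,180,325,270,6,f'pics/s18.png')
crop(o['top'],170,145,240,245,6,f'pics/t18.png')
E
```

```text
time: 18.78
eef_pos: [0.4258, 0.1751, -0.0033]
ee_rot: [0.715, 0.7, 0.001, 0.0]
force: [0.1, 0.5, -0.7]
finger_gap: 0.0585
t 18.78 pos [425.8 175.1  -3.3] yaw 88.78 j [-0.65  0.19  0.17  2.14 -0.04  0.81  1.1 ] gap 58.5 F [ 0.1  0.5 -0.7] tilt 0.07
tool shift mm [-0.4  0.7  3.3] spin rad 0.0023
```

View pics/s18.png

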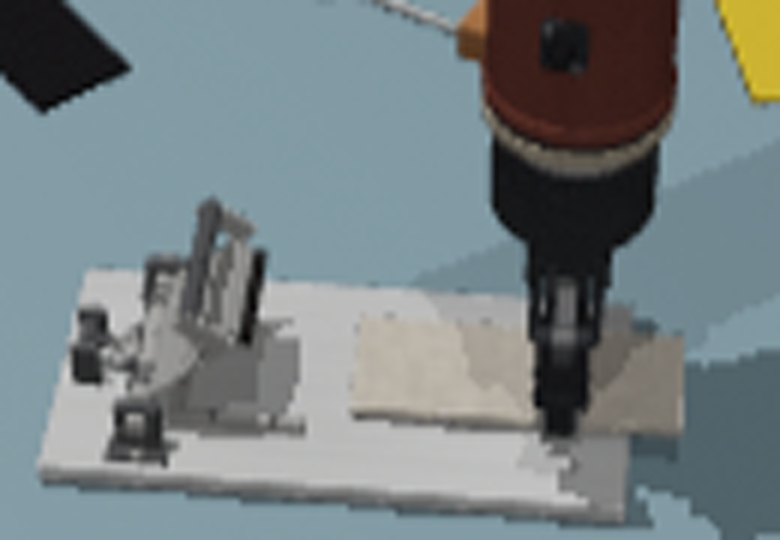

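View pics/t18.png

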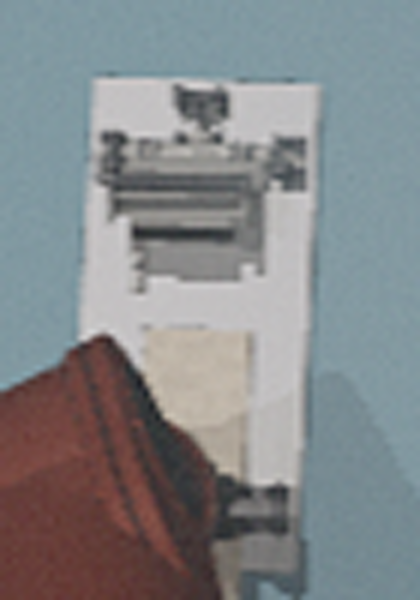

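```bash
cat > meas.py <<'E'
from h import *
import sys
k=int(sys.argv[1]);z=float(sys.argv[2])/1000
t=load('top',k);s=load('side',k)
def edges(c,seed,box,lo):
    _,_,_,P=rect(c,seed,z,lo,box=box)
    B=np.array([w2b(p) for p in P]);return B
for lo in(7,9,11):
    B=edges(t,tuple(map(float,sys.argv[3].split(','))),tuple(map(int,sys.argv[4].split(','))),lo)
    fx=np.percentile(B[:,0],98)
    L=B[(B[:,1]>B[:,1].max()-3)];F=B[B[:,0]>B[:,0].max()-3]
    print('top lo',lo,'front x',np.median(F[:,0]).round(1),'left y',np.median(L[:,1]).round(1),'right y',np.percentile(B[:,1],3).round(1),'x range of left',L[:,0].min().round(),L[:,0].max().round(), 'front slope deg',np.degrees(np.polyfit(F[:,1],F[:,0],1)[0]).round(2))
E
python3 meas.py 17 27.3 201,205 190,195,215,213; python3 - <<'E'
from h import *
c=load('side',17)
print(rect(c,(270,242),.0273,9,box=(250,225,284,255))[:3])
for lo in (7,9,11):
    P=rect(c,(270,242),.0273,lo,box=(250,225,284,255))[3];B=np.array([w2b(p) for p in P]);print(np.percentile(B[:,0],98),np.percentile(B[:,1],[3,97]))
E
```

```text
top lo 7 front x 2.6 left y 24.4 right y -35.0 x range of left -23.0 2.0 front slope deg 0.14
top lo 9 front x 4.1 left y 26.0 right y -36.7 x range of left -21.0 2.0 front slope deg -0.09
top lo 11 front x 5.0 left y 27.0 right y -38.2 x range of left -21.0 3.0 front slope deg 0.11
(array([488.3208, 170.1672]), [69.32623291015625, 89.12474060058594], np.float32(2.9782922))
8.45275502848424 [-38.9291  21.9345]
9.758376461020163 [-41.0076  23.7922]
23.03879128327519 [-54.6597  47.5483]
```

```bash
python3 -m inch '[[0.055,[0,0,0.002],0.002],[0.055,[0,0.010,0.001],0],[0.055,[0,0.018,0],0],[0.055,[0,0.018,0],0],[0.055,[0,0.015,0],0],[0.055,[0,0.008,0],0],[0.055,[0,0.004,0],0],[0.055,[0,0,0],0],[0.055,[0,0,0],0]]'
python3 - <<'E'
from h import *
go(b2w(-15,-6),-8.6,88.65)
o=snap(18)
crop(o['side'],195,190,325,270,6,f'pics/s19.png')
crop(o['top'],170,145,240,245,6,f'pics/t19.png')
E
```

```text
time: 19.63
eef_pos: [0.4976, 0.173, -0.0073]
ee_rot: [0.715, 0.699, -0.0, -0.0]
force: [-0.4, -1.3, -0.7]
finger_gap: 0.0585
t 19.63 pos [497.6 173.   -7.3] yaw 88.69 j [-0.59  0.32  0.19  1.99 -0.08  0.84  1.2 ] gap 58.5 F [-0.4 -1.3 -0.7] tilt 0.05
tool shift mm [-0.   8.9  1.3] spin rad 0.0007
```

View pics/s19.png

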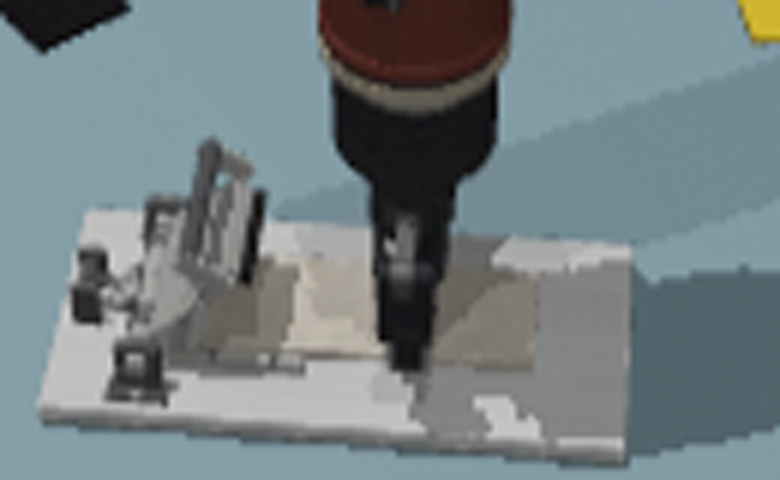

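View pics/t19.png

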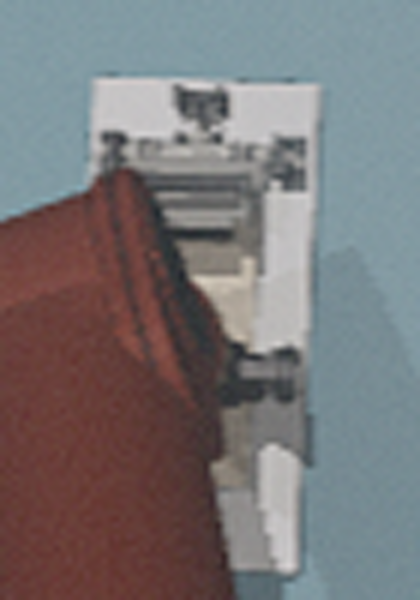

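```bash
python3 -m inch '[[0.055,[0,0.003,0.0008],0],[0.055,[0,0.002,0],0],[0.055,[0,0,0],0],[0.055,[0,0,0],0]]' 20 | sed -n 2,5p
python3 -m inch '[[0.055,[0,0,0.0005],0],[0.055,[0,0,0],0]]' | sed -n 2,5p
```

```text
eef_pos: [0.5032, 0.173, -0.0078]
ee_rot: [0.715, 0.699, 0.0, 0.0]
force: [0.0, -1.0, -0.2]
finger_gap: 0.0589
eef_pos: [0.5031, 0.173, -0.0084]
ee_rot: [0.715, 0.699, -0.0, -0.0]
force: [1.3, 0.8, -0.7]
finger_gap: 0.059
```

```bash
python3 -m inch '[[0.055,[0,0,0.0005],0],[0.055,[0,0,0],0]]' | sed -n 2,5p
python3 -m inch '[[0.055,[0,0.0015,0],0],[0.055,[0,0,0],0]]' | sed -n 2,5p
```

```text
eef_pos: [0.5031, 0.173, -0.0086]
ee_rot: [0.715, 0.699, -0.0, -0.0]
force: [-2.1, -1.0, 3.5]
finger_gap: 0.0587
eef_pos: [0.5046, 0.1731, -0.0086]
ee_rot: [0.715, 0.699, -0.0, -0.0]
force: [-2.9, -0.2, 5.8]
finger_gap: 0.0588
```

```bash
python3 -m inch '[[0.055,[0,0.001,-0.0003],0],[0.055,[0,0,0],0]]' | sed -n 2,5p
python3 -m inch '[[0.055,[0,0.0005,0],0],[0.055,[0,0,0],0]]' | sed -n 2,5p
python3 -m inch '[[0.055,[0,0.0005,0],0],[0.055,[0,0,0],0]]' | sed -n 2,5p
```

```text
eef_pos: [0.5057, 0.1731, -0.0085]
ee_rot: [0.715, 0.699, 0.0, -0.0]
force: [-1.3, 0.6, 1.9]
finger_gap: 0.0587
eef_pos: [0.5057, 0.173, -0.0086]
ee_rot: [0.715, 0.699, -0.0, -0.0]
force: [-4.1, 0.6, 5.1]
finger_gap: 0.0587
eef_pos: [0.5057, 0.173, -0.0086]
ee_rot: [0.715, 0.699, -0.001, -0.001]
force: [-7.8, 0.0, 7.4]
finger_gap: 0.0587
```

```bash
python3 -m inch '[[0.055,[0,-0.0012,-0.0003],0],[0.055,[0.002,0,0],0],[0.055,[0.001,0,0],0],[0.055,[0,0,0],0]]' | sed -n 2,5p
python3 -m inch '[[0.055,[0.001,0,0],0],[0.055,[0,0,0],0]]' | sed -n 2,5p
python3 -m inch '[[0.055,[0.0005,0,0],0],[0.055,[0,0,0],0]]' | sed -n 2,5p
```

```text
eef_pos: [0.5057, 0.1762, -0.0083]
ee_rot: [0.715, 0.699, 0.0, 0.0]
force: [-1.2, 0.2, -0.7]
finger_gap: 0.0585
eef_pos: [0.5057, 0.1771, -0.0083]
ee_rot: [0.715, 0.699, 0.0, 0.0]
force: [1.4, 0.2, -0.8]
finger_gap: 0.0587
eef_pos: [0.5056, 0.1775, -0.0082]
ee_rot: [0.715, 0.699, -0.0, 0.0]
force: [-0.8, -0.2, -0.2]
finger_gap: 0.0589
```

```bash
python3 -m inch '[[0.055,[0.0005,0,0],0],[0.055,[0,0,0],0]]' | sed -n 2,5p
python3 -m inch '[[0.055,[0.0005,0,0],0],[0.055,[0,0,0],0]]' | sed -n 2,5p
python3 -m inch '[[0.055,[0.0005,0,0],0],[0.055,[0,0,0],0]]' | sed -n 2,5p
```

```text
eef_pos: [0.5056, 0.1779, -0.0082]
ee_rot: [0.715, 0.699, -0.0, 0.0]
force: [0.5, -0.5, -0.8]
finger_gap: 0.0586
eef_pos: [0.5056, 0.178, -0.0083]
ee_rot: [0.715, 0.699, -0.0, 0.0]
force: [-0.6, -2.0, -0.7]
finger_gap: 0.0588
eef_pos: [0.5055, 0.1782, -0.0083]
ee_rot: [0.715, 0.699, -0.0, 0.0]
force: [0.8, -4.5, -0.0]
finger_gap: 0.0589
```

```bash
python3 -m inch '[[0.055,[0.0002,0.0006,0.0002],0],[0.055,[0,0,0],0]]' | sed -n 2,5p
python3 -m inch '[[0.055,[0.0002,0.0006,0],0],[0.055,[0,0,0],0]]' | sed -n 2,5p
python3 -c "
from cell import env;print(env.state()['torque'])"
```

```text
eef_pos: [0.5056, 0.1783, -0.0085]
ee_rot: [0.715, 0.699, -0.001, -0.0]
force: [-3.5, -6.0, 3.7]
finger_gap: 0.0587
eef_pos: [0.5056, 0.1782, -0.0086]
ee_rot: [0.715, 0.699, -0.001, -0.0]
force: [-6.0, -6.9, 6.9]
finger_gap: 0.0589
[-1.19279495  1.27218851 -0.34105371]
```

```bash
python3 -m inch '[[0.058,[0,0,0],0],[0.061,[0,0,0],0],[0.064,[0,0,0],0],[0.064,[0,0,0],0]]' | sed -n 2,5p
python3 - <<'E'
from h import *
go(b2w(-15,0),-8.6,88.65)
o=snap(19,('side',))
crop(o['side'],205,190,305,265,8,f'pics/s20.png')
E
```

```text
eef_pos: [0.5072, 0.1802, -0.0082]
ee_rot: [0.715, 0.699, 0.001, 0.0]
force: [1.0, 0.3, 0.6]
finger_gap: 0.064
t 22.9 pos [507.2 180.2  -8.2] yaw 88.74 j [-0.59  0.33  0.19  1.97 -0.08  0.85  1.2 ] gap 64.0 F [1.  0.3 0.6] tilt 0.08
tool shift mm [-1.5 -0.6  0.4] spin rad 0.0016
```

View pics/s20.png

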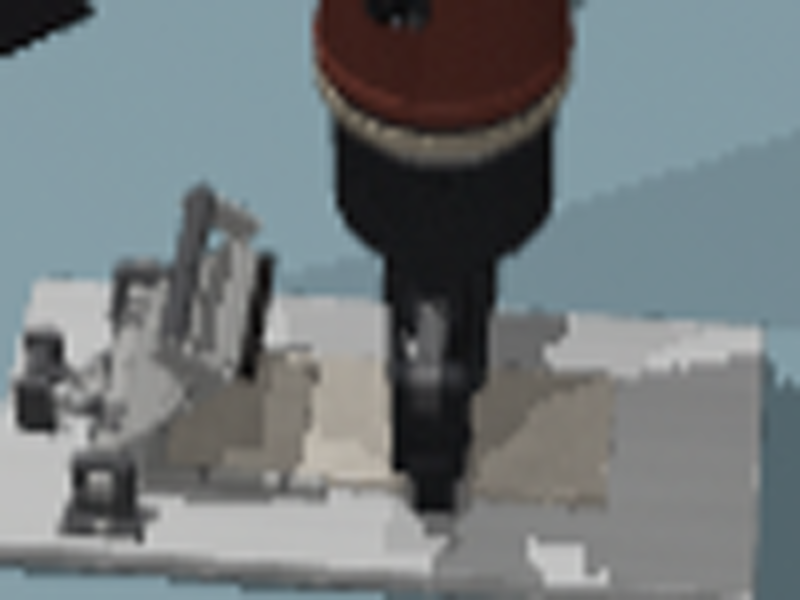

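```bash
python3 -m inch '[[0.07,[-0.0008,0,0],0],[0.074,[0,0,0],0],[0.074,[0,0,-0.006],0],[0.074,[0,0,-0.02],0],[0.06,[0,0,-0.03],0],[0.03,[-0.03,-0.02,-0.03],0],[0.01,[-0.035,-0.02,0],0],[0.0,[-0.035,0,0],0],[0.0,[-0.03,0,0],0],[0.0,[0,0,0],0]]' | sed -n 2,5p
python3 - <<'E'
from h import *
go(b2w(-15,0),-8.6,88.65)
o=snap(20)
crop(o['side'],205,190,305,265,8,f'pics/s21.png')
crop(o['top'],170,150,230,245,6.3,f'pics/t21.png')
E
```

```text
eef_pos: [0.4659, 0.0468, 0.0751]
ee_rot: [0.717, 0.697, 0.0, 0.001]
force: [0.4, 0.3, -0.9]
finger_gap: 0.0013
t 23.78 pos [465.9  46.8  75.1] yaw 88.31 j [-0.48  0.08  0.29  2.07 -0.03  0.99  1.37] gap 1.3 F [ 0.4  0.3 -0.9] tilt 0.08
tool shift mm [133.1  36.7  83.6] spin rad -0.0059
```

View pics/s21.png

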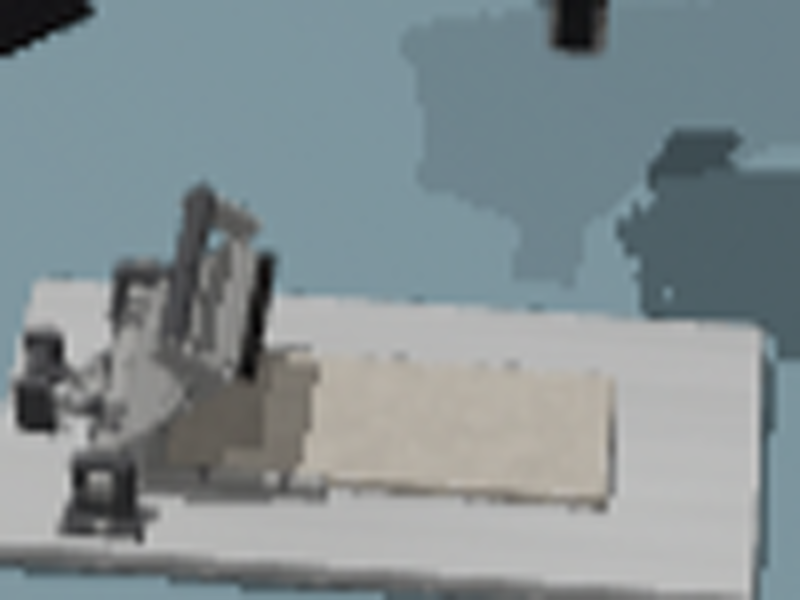

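View pics/t21.png

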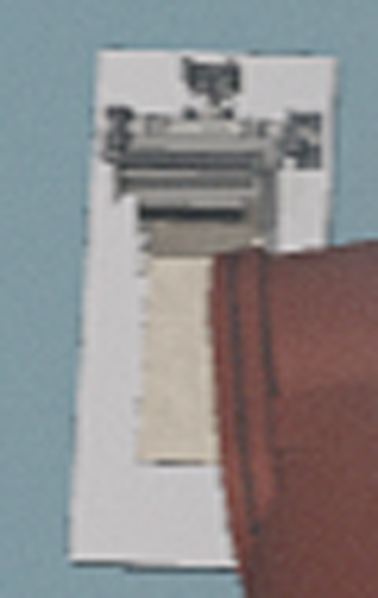

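```bash
cat > yawm.py <<'E'
from h import *
import sys
k=int(sys.argv[1]);us=[246,250,254,258,262,266,270,274]
c=load('side',k);z=.022
g=cv2.cvtColor(c['frame'],cv2.COLOR_BGR2LAB).astype(float)
# near (left) edge: in side image columns, find panel b-channel drop going down; far edge going up
def edge(b,v0,v1,th):
    r=b[v0:v1];i=np.where((r[:-1]-th)*(r[1:]-th)<=0)[0]
    return [v0+j+(r[j]-th)/(r[j]-r[j+1]+1e-9) for j in i]
b=cv2.GaussianBlur(g[:,:,2],(0,0),0.8)
N=[];Fa=[]
for u in range(246,279):
    pan=np.median(b[240:246,u]);
    low=b[256:259,u].mean();up=b[230:233,u].mean()
    e=edge(b[:,u],246,258,(pan+low)/2); f=edge(b[:,u],231,242,(pan+up)/2)
    if e:N.append(w2b(onz(c,u,e[0],z)*1000))
    if f:Fa.append(w2b(onz(c,u,f[-1],z)*1000))
for n,P in(('near',np.array(N)),('far',np.array(Fa))):
    m=np.polyfit(P[:,0],P[:,1],1);r=P[:,1]-np.polyval(m,P[:,0]);k2=np.abs(r)<1.5;m=np.polyfit(P[k2,0],P[k2,1],1)
    print(n,len(P),k2.sum(),'slope deg rel board',np.degrees(m[0]).round(2),'y at x=-30',np.polyval(m,-30).round(1))
# rear end
R=[]
for v in range(240,249):
    row=b[v];pan=np.median(row[268:276]);out=row[285:290].mean();r=edge(row,276,286,(pan+out)/2)
    if r:R.append(w2b(onz(c,r[0],v,z)*1000))
R=np.array(R);m=np.polyfit(R[:,1],R[:,0],1);print('rear x',np.median(R[:,0]).round(1),'slope deg',-np.degrees(m[0]).round(2))
E
python3 yawm.py 20
python3 - <<'E'
from h import *
# board long near/far edge and rear in same side img for ref
for k in (0,20):
  c=load('side',k);b=cv2.GaussianBlur(cv2.cvtColor(c['frame'],cv2.COLOR_BGR2LAB).astype(float)[:,:,2],(0,0),.8)
  P=[]
  for u in range(252,297):
    col=b[218:236,u];th=(col[:3].mean()+b[233:236,u].mean())/2 if k==0 else (b[220:223,u].mean()+b[232:234,u].mean())/2
    i=np.where((col[:-1]-th)*(col[1:]-th)<=0)[0]
    if len(i): j=i[0];P.append(w2b(onz(c,u,218+j+(col[j]-th)/(col[j]-col[j+1]),.016)*1000))
  P=np.array(P);m=np.polyfit(P[:,0],P[:,1],1);print('board far edge',k,np.degrees(m[0]),np.polyval(m,-30),np.std(P[:,1]-np.polyval(m,P[:,0])))
E
```

```text
near 33 33 slope deg rel board -0.18 y at x=-30 30.6
far 33 33 slope deg rel board -0.21 y at x=-30 -32.2
rear x -72.3 slope deg -2.93
board far edge 0 0.12373532028234002 -67.78090855933466 0.299805070036808
board far edge 20 0.187465488196492 -67.69446714041877 0.395948871217507
```

```bash
python3 - <<'E'
from h import *
for k in(20,):
  c=load('top',k);L=cv2.cvtColor(c['frame'],cv2.COLOR_BGR2LAB).astype(float);b=cv2.GaussianBlur(L[:,:,2],(0,0),.7)
  for name,u0,u1,v0,v1,z in(('panel rear',194,202,216,230,.022),('board rear',186,204,232,246,.016)):
    Q=[]
    for u in range(u0,u1):
      col=b[v0:v1,u];th=(col[:3].mean()+col[-3:].mean())/2;i=np.where((col[:-1]-th)*(col[1:]-th)<=0)[0]
      if len(i): j=i[0];Q.append(w2b(onz(c,u,v0+j+(col[j]-th)/(col[j]-col[j+1]),z)*1000))
    Q=np.array(Q);print(name,np.median(Q,0))
  for name,u0,u1,z,vs in(('panel left',187,197,.022,range(193,222)),('board left',177,188,.016,range(180,236))):
    Q=[]
    for v in vs:
      row=b[v,u0:u1];th=(row[:2].mean()+row[-2:].mean())/2;i=np.where((row[:-1]-th)*(row[1:]-th)<=0)[0]
      if len(i): j=i[0];Q.append(w2b(onz(c,u0+j+(row[j]-th)/(row[j]-row[j+1]),v,z)*1000))
    Q=np.array(Q);m=np.polyfit(Q[:,0],Q[:,1],1);r=Q[:,1]-np.polyval(m,Q[:,0]);Q=Q[abs(r)<1.5];m=np.polyfit(Q[:,0],Q[:,1],1);print(name,len(Q),'slope',np.degrees(m[0]).round(2),'y',np.polyval(m,-30).round(2))
E
```

```text
panel rear [-75.9004   8.7325]
board rear [-132.53     16.6352]
panel left 28 slope -0.38 y 29.32
board left 56 slope 0.08 y 64.99
```

Two views agree that the panel is about 0.4° skew. The arm sprang 2 mm when I let go with the push still commanded, and the finger turned the panel. I'll regrip, square it, ease the push off, and only then open.

```bash
python3 -m inch '[[0.03,[0.01,0.01,0],-0.006],[0.06,[0.035,0.01,0],0],[0.074,[0.035,0.01,0],0],[0.074,[0.035,0.0067,0],0],[0.074,[0.0155,0,0],0],[0.074,[0,0,0],0],[0.074,[0,0,0],0],[0.074,[0,0,0],0]]' 20| sed -n 2,5p
python3 - <<'E'
from h import *
go([505.6,177.3],-8.0,88.7)
E
```

```text
eef_pos: [0.5048, 0.1825, 0.074]
ee_rot: [0.713, 0.701, -0.0, -0.0]
force: [-0.3, -1.0, -0.1]
finger_gap: 0.074
t 24.55 pos [504.8 182.5  74. ] yaw 89.06 j [-0.61  0.22  0.21  1.91 -0.05  1.02  1.17] gap 74.0 F [-0.3 -1.  -0.1] tilt 0.04
tool shift mm [-5.1  0.9 82. ] spin rad 0.0063
```

```bash
python3 -m inch '[[0.074,[-0.005,0.0005,0.025],0.006],[0.074,[0,0,0.02],0],[0.074,[0,0,0.01],0],[0.074,[0,0,0],0],[0.074,[0,0,0],0]]' 20| sed -n 2,5p
python3 - <<'E'
from h import *
go([505.6,177.3],-8.0,88.7)
E
```

```text
eef_pos: [0.5054, 0.177, 0.0194]
ee_rot: [0.715, 0.699, -0.0, -0.0]
force: [-1.1, -0.5, 0.1]
finger_gap: 0.0738
t 24.97 pos [505.4 177.   19.4] yaw 88.64 j [-0.6   0.29  0.2   1.96 -0.07  0.9   1.19] gap 73.8 F [-1.1 -0.5  0.1] tilt 0.05
tool shift mm [ 0.4  0.2 27.4] spin rad -0.001
```

```bash
python3 -m inch '[[0.074,[0,0,0.012],-0.001],[0.074,[0,0,0.01],0],[0.074,[0,0,0.0045],0],[0.074,[0,0,0],0],[0.068,[0,0,0],0],[0.064,[0,0,0],0],[0.062,[0,0,0],0],[0.06,[0,0,0],0]]' 20| sed -n 2,5p
python3 -m inch '[[0.058,[0,0,0],0],[0.056,[0,0,0],0],[0.055,[0,0,0],0]]' 20| sed -n 2,5p
python3 - <<'E'
from h import *
go([505.6,177.3],-8.0,88.7)
E
```

```text
eef_pos: [0.5058, 0.1778, -0.0068]
ee_rot: [0.715, 0.699, 0.0, 0.0]
force: [0.7, 0.4, -0.1]
finger_gap: 0.06
eef_pos: [0.5059, 0.1778, -0.0066]
ee_rot: [0.715, 0.699, 0.0, 0.0]
force: [-2.0, 0.3, 6.0]
finger_gap: 0.0588
t 25.88 pos [505.9 177.8  -6.6] yaw 88.75 j [-0.59  0.33  0.2   1.97 -0.08  0.85  1.2 ] gap 58.8 F [-2.   0.3  6. ] tilt 0.05
tool shift mm [-0.5 -0.2  1.4] spin rad 0.0008
```

```bash
python3 -m inch '[[0.055,[0.0005,0,-0.0003],0],[0.055,[0,0,0],0]]' | sed -n 2,4p
python3 -m inch '[[0.055,[0.0005,0,0],0],[0.055,[0,0,0],0]]' | sed -n 2,4p
python3 -m inch '[[0.055,[0.0005,0,0],0],[0.055,[0,0,0],0]]' | sed -n 2,4p
```

```text
eef_pos: [0.5058, 0.178, -0.0066]
ee_rot: [0.715, 0.699, 0.0, 0.0]
force: [-1.1, -1.6, 5.1]
eef_pos: [0.5059, 0.178, -0.0066]
ee_rot: [0.715, 0.699, -0.0, 0.0]
force: [-1.6, -3.2, 6.6]
eef_pos: [0.5059, 0.1783, -0.0066]
ee_rot: [0.715, 0.699, -0.0, 0.0]
force: [-1.3, -4.0, 6.9]
```

```bash
python3 -m inch '[[0.055,[0,0.0005,0],-0.003],[0.055,[0,0,0],0]]' | sed -n 2,4p
python3 -m inch '[[0.055,[0,0.0005,0],-0.002],[0.055,[0,0,0],0]]' | sed -n 2,4p
python3 - <<'E'
from h import *
go([505.6,177.3],-8.0,88.7)
from cell import env;print(env.state()['torque'])
E
```

```text
eef_pos: [0.5059, 0.1783, -0.0066]
ee_rot: [0.714, 0.7, -0.0, -0.0]
force: [-3.9, -3.7, 9.6]
eef_pos: [0.5059, 0.1783, -0.0066]
ee_rot: [0.713, 0.701, -0.001, -0.0]
force: [-5.2, -4.2, 10.8]
t 26.72 pos [505.9 178.3  -6.6] yaw 88.97 j [-0.59  0.33  0.2   1.97 -0.08  0.85  1.2 ] gap 59.4 F [-5.2 -4.2 10.8] tilt 0.1
tool shift mm [-1.  -0.3  1.4] spin rad 0.0046
[-0.7412  1.2219 -0.4058]
```

```bash
python3 -m inch '[[0.055,[-0.0006,-0.0007,-0.0005],0],[0.055,[0,0,0],0]]' | sed -n 2,4p
python3 -m inch '[[0.055,[-0.0003,-0.0003,-0.0003],0],[0.055,[0,0,0],0],[0.055,[0,0,0],0]]' | sed -n 2,4p
```

```text
eef_pos: [0.5057, 0.1779, -0.0066]
ee_rot: [0.713, 0.701, -0.0, 0.0]
force: [-0.7, -2.8, 3.2]
eef_pos: [0.5055, 0.178, -0.0064]
ee_rot: [0.713, 0.701, -0.0, 0.0]
force: [0.8, -1.9, -0.5]
```

```bash
python3 -m inch '[[0.055,[0,0.0004,0],0],[0.055,[0,0,0],0]]' | sed -n 2,4p
python3 -m inch '[[0.058,[0,0,0],0],[0.06,[0,0,0],0],[0.062,[0,0,0],0],[0.064,[0,0,0],0]]' | sed -n 2,5p
python3 -m inch '[[0.068,[0,0,0],0],[0.074,[0,0,0],0],[0.074,[0,0,0],0],[0.074,[0,0,-0.006],0],[0.074,[0,0,-0.02],0],[0.06,[0,0,-0.03],0],[0.03,[-0.03,-0.02,-0.03],0],[0.01,[-0.035,-0.02,0],0],[0.0,[-0.035,-0.02,0],0],[0.0,[-0.035,0,0],0]]' | sed -n 2,5p
python3 - <<'E'
from h import *
go([505.6,177.3],-8.0,88.7)
snap(21)
c=load('top',21);crop(c,170,150,230,245,6.3,f'pics/t22.png')
c=load('side',21);crop(c,205,190,305,265,8,f'pics/s22.png')
E
python3 yawm.py 21
```

```text
eef_pos: [0.5056, 0.178, -0.0065]
ee_rot: [0.713, 0.701, -0.0, -0.0]
force: [0.6, -2.0, -1.4]
eef_pos: [0.5062, 0.1788, -0.0059]
ee_rot: [0.713, 0.701, 0.0, 0.0]
force: [-0.3, 0.6, -0.0]
finger_gap: 0.0642
eef_pos: [0.4429, 0.0467, 0.0769]
ee_rot: [0.713, 0.702, 0.0, -0.001]
force: [1.3, 0.2, -0.3]
finger_gap: 0.013
t 28.47 pos [442.9  46.7  76.9] yaw 89.12 j [-0.49  0.03  0.29  2.11 -0.01  1.    1.36] gap 13.0 F [ 1.3  0.2 -0.3] tilt 0.08
tool shift mm [131.5  60.8  85. ] spin rad 0.0073
near 33 33 slope deg rel board -0.16 y at x=-30 30.5
far 33 33 slope deg rel board -0.14 y at x=-30 -32.3
rear x -72.5 slope deg -2.29
```

View pics/s22.png

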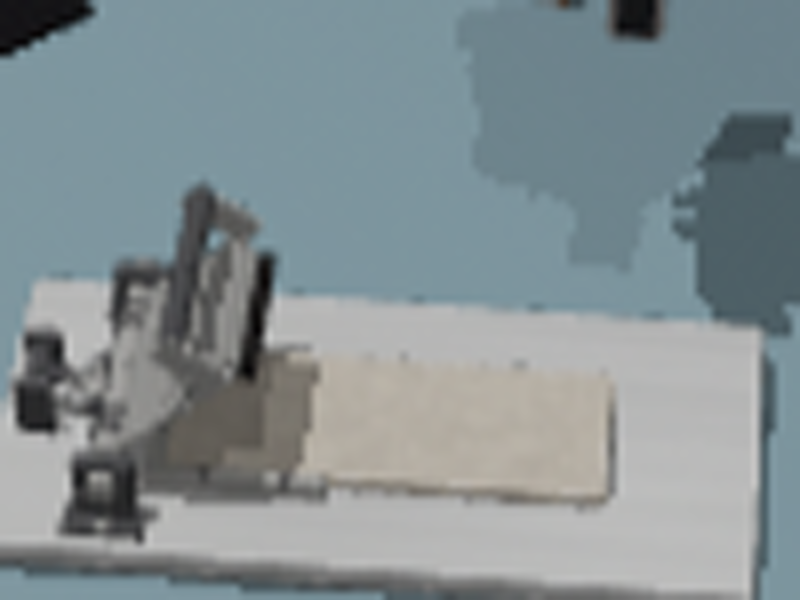

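View pics/t22.png

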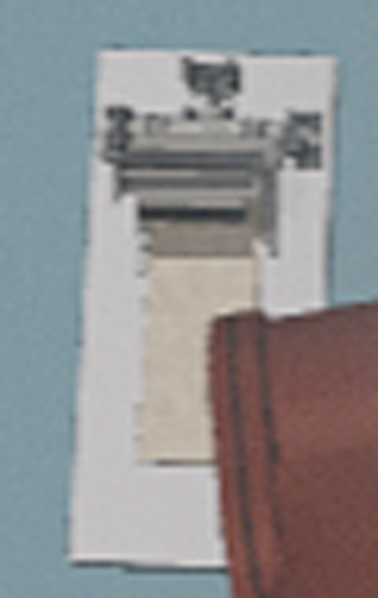

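```bash
python3 - <<'E'
from h import *
go(b2w(-104,0),-3,88.65)
E
python3 -m inch '[[0,[0.03,-0.012,0],0.007],[0,[0.035,-0.01,0],0],[0,[0.035,0,0],0],[0,[0.025,0,0],0],[0,[0,0,0],0],[0,[0,0,0],0],[0,[0,0,0],0]]' 20| sed -n 2,5p
python3 - <<'E'
from h import *
go(b2w(-104,0),-3,88.65)
E
```

```text
t 28.57 pos [445.2  42.4  77.2] yaw 88.68 j [-0.49  0.03  0.3   2.11 -0.01  1.    1.37] gap 0.3 F [-0.1 -0.7  1. ] tilt 0.04
tool shift mm [137.8 -30.9  80.2] spin rad 0.0005
eef_pos: [0.4268, 0.1725, 0.0766]
ee_rot: [0.715, 0.699, -0.0, 0.0]
force: [-0.3, -0.9, -0.5]
finger_gap: -0.0001
t 29.15 pos [426.8 172.5  76.6] yaw 88.63 j [-0.64  0.07  0.16  2.08 -0.01  1.    1.08] gap -0.1 F [-0.3 -0.9 -0.5] tilt 0.02
tool shift mm [ 8.2 -9.4 79.6] spin rad -0.0003
```

```bash
python3 -m inch '[[0,[0.008,-0.0094,0.02],0],[0,[0,0,0.03],0],[0,[0,0,0.02],0],[0,[0,0,0.008],0],[0,[0,0,0.001],0],[0,[0,0,0],0],[0,[0,0,0],0]]' 20| sed -n 2,4p
python3 - <<'E'
from h import *
go(b2w(-87,0),-3,88.65)
E
```

```text
eef_pos: [0.4185, 0.1811, -0.0014]
ee_rot: [0.716, 0.698, 0.001, 0.0]
force: [-0.0, 0.1, 0.6]
t 29.73 pos [418.5 181.1  -1.4] yaw 88.58 j [-0.64  0.18  0.15  2.15 -0.04  0.81  1.07] gap -0.3 F [-0.   0.1  0.6] tilt 0.09
tool shift mm [-0.2 16.1  1.7] spin rad -0.0012
```

```bash
python3 -m inch '[[0,[0,0.006,0.001],0],[0,[0,0.004,0],0],[0,[0,0.002,0],0],[0,[0,0,0],0]]' | sed -n 2,4p
python3 -m inch '[[0,[0,0.001,0],0],[0,[0,0.001,0],0],[0,[0,0,0],0]]' | sed -n 2,4p
python3 -m inch '[[0,[0,0.001,0],0],[0,[0,0,0],0]]' | sed -n 2,4p
```

```text
eef_pos: [0.4306, 0.1809, -0.003]
ee_rot: [0.716, 0.698, 0.001, 0.0]
force: [-0.4, 0.7, -0.4]
eef_pos: [0.4316, 0.1808, -0.0035]
ee_rot: [0.715, 0.699, -0.0, -0.0]
force: [1.0, -0.1, 0.5]
eef_pos: [0.4326, 0.1808, -0.0035]
ee_rot: [0.715, 0.699, 0.0, 0.0]
force: [0.9, -0.4, 0.1]
```

```bash
python3 -m inch '[[0,[0,0.0008,0],0],[0,[0,0,0],0]]' | sed -n 2,4p
python3 -m inch '[[0,[0,0.0007,0],0],[0,[0,0,0],0]]' | sed -n 2,4p

```

```text
eef_pos: [0.4334, 0.1808, -0.0035]
ee_rot: [0.715, 0.699, -0.0, 0.0]
force: [0.1, -0.0, 0.0]
eef_pos: [0.4341, 0.1807, -0.0035]
ee_rot: [0.715, 0.699, 0.0, 0.0]
force: [0.8, -0.2, 0.4]
```

```bash
python3 -m inch '[[0,[0,0.0007,0],0],[0,[0,0,0],0]]' | sed -n 2,4p
python3 -m inch '[[0,[0,0.0007,0],0],[0,[0,0,0],0]]' | sed -n 2,4p
python3 -m inch '[[0,[0,0.0005,0],0],[0,[0,0,0],0]]' | sed -n 2,4p

```

```text
eef_pos: [0.4348, 0.1807, -0.0035]
ee_rot: [0.716, 0.699, -0.0, 0.0]
force: [-0.5, -0.8, -0.2]
eef_pos: [0.4355, 0.1807, -0.0035]
ee_rot: [0.716, 0.699, 0.0, 0.0]
force: [0.2, 0.1, 1.4]
eef_pos: [0.436, 0.1807, -0.0035]
ee_rot: [0.715, 0.699, 0.0, 0.0]
force: [-0.0, 0.5, 0.0]
```

```bash
python3 -m inch '[[0,[0,0.0005,0],0],[0,[0,0,0],0]]' | sed -n 2,4p
python3 -m inch '[[0,[0,0.0005,0],0],[0,[0,0,0],0]]' | sed -n 2,4p
python3 - <<'E'
from h import *
o=snap(22,('side',))
crop(o['side'],235,200,300,265,10,f'pics/s23.png')
E
```

```text
eef_pos: [0.4362, 0.1806, -0.0036]
ee_rot: [0.715, 0.699, -0.0, -0.0]
force: [-1.8, -0.2, -0.2]
eef_pos: [0.4363, 0.1806, -0.0037]
ee_rot: [0.715, 0.699, -0.001, -0.0]
force: [-1.9, -0.3, 2.2]
```

View pics/s23.png

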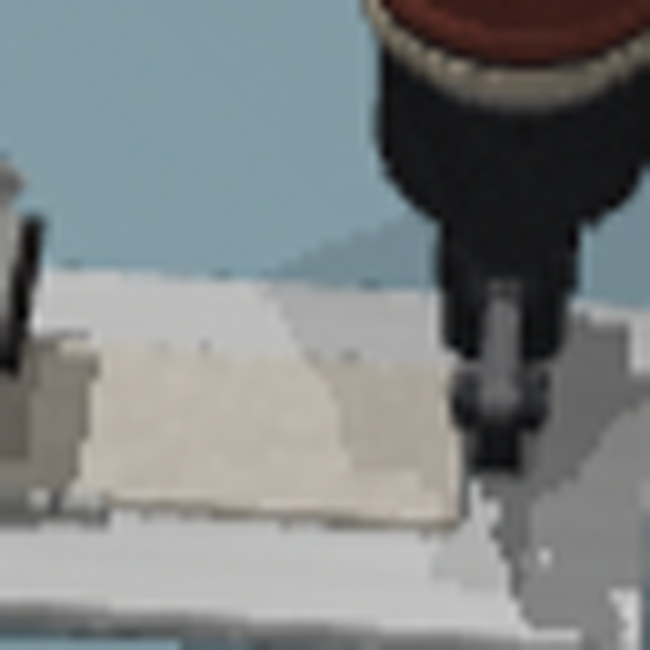

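```bash
python3 -m inch '[[0,[0,0.0005,0],0],[0,[0,0,0],0]]' | sed -n 2,4p
python3 -m inch '[[0,[0,-0.006,0],0],[0,[0,-0.01,0],0],[0,[0,0,-0.02],0],[0,[0,0,-0.035],0],[0,[0,0,-0.035],0],[0,[0,0,-0.035],0],[0,[0,0.03,-0.02],0],[0,[0,0,0],0],[0,[0,0,0],0]]' | sed -n 2,4p
python3 - <<'E'
from h import *
snap(23)
go(b2w(77,0),73.5,BY)
E
python3 yawm.py 23
```

```text
eef_pos: [0.4364, 0.1806, -0.0037]
ee_rot: [0.715, 0.699, -0.001, -0.001]
force: [-6.4, 0.5, 4.1]
eef_pos: [0.4527, 0.1805, 0.1427]
ee_rot: [0.716, 0.698, 0.002, 0.001]
force: [-1.3, -0.7, -0.6]
t 32.72 pos [450.4 180.1 140.6] yaw 88.63 j [-0.64  0.05  0.17  1.95 -0.01  1.14  1.08] gap -0.1 F [-0.1  0.1 -0.4] tilt 0.07
tool shift mm [  0.1 148.3  66.9] spin rad 1.5705
near 33 33 slope deg rel board -0.33 y at x=-30 30.5
far 33 33 slope deg rel board -0.11 y at x=-30 -32.3
rear x -72.6 slope deg -1.4
```

```bash
python3 -m inch '[[0,[0,0.02,0],0.12],[0.02,[0,0,0],0.12],[0.03,[0,0,0],0.12],[0.035,[0,0,0],0.12],[0.035,[0,0,0],0.12],[0.035,[0,0,0],0.12],[0.035,[0,0,0],0.12],[0.035,[0,0,0],0.12],[0.035,[0,0,0],0.12],[0.035,[0,0,0],0.12]]' 30| sed -n 2,4p
python3 -m inch '[[0.035,[0,0,0],0.12],[0.035,[0,0,0],0.12],[0.035,[0,0,0],0.12],[0.035,[0,0,0],0.0105],[0.035,[0,0,0],0],[0.035,[0,0,0],0]]'| sed -n 2,4p
python3 - <<'E'
from h import *
go(b2w(76,0),65,BY)
E
```

```text
eef_pos: [0.4698, 0.1796, 0.1399]
ee_rot: [0.985, 0.17, -0.001, 0.0]
force: [0.0, 0.7, 0.2]
eef_pos: [0.4707, 0.1797, 0.1408]
ee_rot: [1.0, -0.01, -0.001, 0.0]
force: [0.7, -0.1, -0.2]
t 34.05 pos [470.7 179.7 140.8] yaw -1.11 j [-0.69  0.08  0.26  1.92 -0.02  1.15 -0.45] gap 35.4 F [ 0.7 -0.1 -0.2] tilt 0.07
tool shift mm [127.    0.6  75.7] spin rad 0.0043
```

```bash
python3 -m inch '[[0.035,[0.02,0,0],0.004],[0.035,[0.035,0,0],0],[0.035,[0.035,0,0],0],[0.035,[0.025,0,0],0],[0.035,[0.011,0,0],0],[0.035,[0,0,0],0],[0.035,[0,0,0],0]]' 30| sed -n 2,4p
python3 - <<'E'
from h import *
go(b2w(76,0),65,BY)
o=snap(24,('side',))
crop(o['side'],195,150,285,240,8,f'pics/s24.png')
E
```

```text
eef_pos: [0.5969, 0.1762, 0.1406]
ee_rot: [1.0, -0.013, -0.001, 0.0]
force: [0.1, -1.0, -0.0]
t 34.63 pos [596.9 176.2 140.6] yaw -1.49 j [-0.6   0.33  0.3   1.64 -0.1   1.19 -0.3 ] gap 34.8 F [ 0.1 -1.  -0. ] tilt 0.09
tool shift mm [ 0.7 -0.5 75.6] spin rad -0.0025
```

View pics/s24.png

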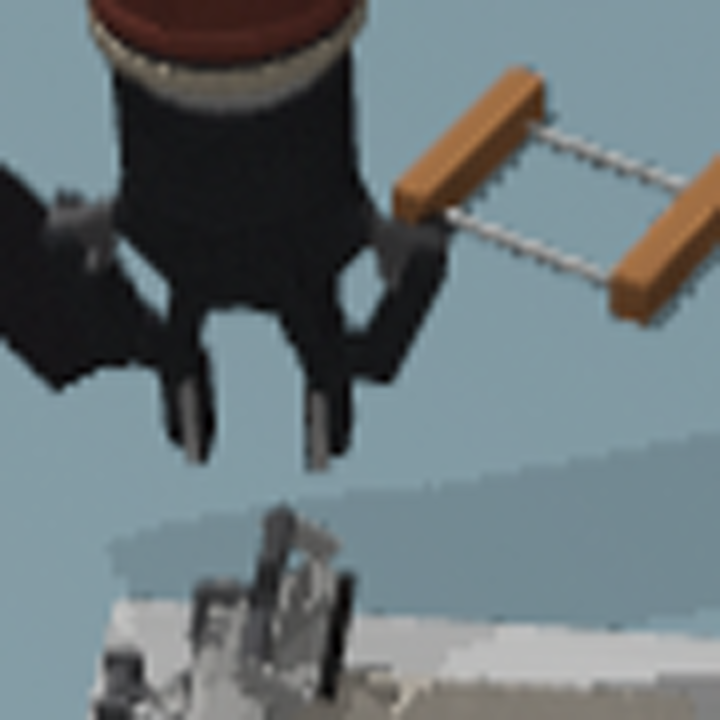

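```bash
python3 -m inch '[[0.035,[-0.001,0,0.025],-0.002],[0.035,[0,0,0.025],0],[0.035,[0,0,0.015],0],[0.035,[0,0,0.007],0],[0.035,[0,0,0.003],0],[0.035,[0,0,0],0],[0.035,[0,0,0],0]]' 30| sed -n 2,4p
python3 - <<'E'
from h import *
go(b2w(76,0),65,BY)
o=snap(25,('side',))
crop(o['side'],195,160,285,250,8,f'pics/s25.png')
E
```

```text
eef_pos: [0.5967, 0.1768, 0.0676]
ee_rot: [1.0, -0.013, 0.001, -0.0]
force: [-0.1, 0.2, 0.6]
t 35.27 pos [596.7 176.8  67.6] yaw -1.44 j [-0.59  0.39  0.29  1.71 -0.13  1.05 -0.28] gap 34.7 F [-0.1  0.2  0.6] tilt 0.08
tool shift mm [0.9 0.2 2.6] spin rad -0.0015
```

View pics/s25.png

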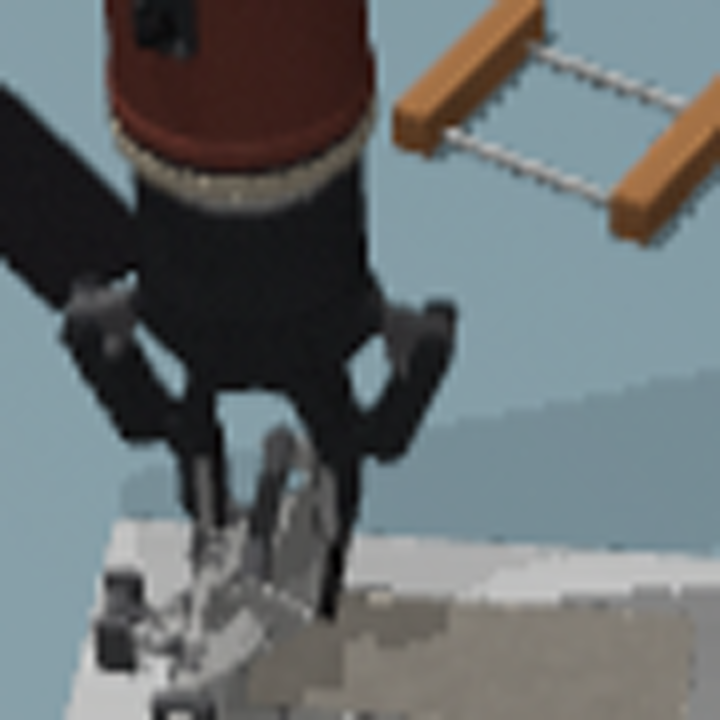

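```bash
python3 -m inch '[[0.03,[0,0,0.001],0],[0.025,[0,0,0.001],0],[0.02,[0,0,0],0],[0.016,[0,0,0],0],[0.013,[0,0,0],0],[0.01,[0,0,0],0],[0.008,[0,0,0],0],[0.006,[0,0,0],0],[0.005,[0,0,0],0]]' 40| sed -n 2,5p
python3 - <<'E'
from h import *
go(b2w(76,0),65,BY)
E
```

```text
eef_pos: [0.5981, 0.1764, 0.0648]
ee_rot: [1.0, -0.013, 0.002, -0.0]
force: [7.5, 0.3, -4.3]
finger_gap: 0.0085
t 36.07 pos [598.1 176.4  64.8] yaw -1.48 j [-0.59  0.4   0.29  1.71 -0.13  1.05 -0.28] gap 8.5 F [ 7.5  0.3 -4.3] tilt 0.19
tool shift mm [-0.5 -0.2 -0.2] spin rad -0.0023
```

```bash
python3 -m inch '[[0.005,[-0.0025,0,0.001],0],[0.005,[-0.0028,0,0.0015],0],[0.005,[-0.0027,0,0.0016],0],[0.005,[-0.0027,0,0.0018],0],[0.005,[-0.0025,0,0.002],0],[0.005,[-0.0025,0,0.002],0],[0.005,[-0.0023,0,0.0022],0],[0.005,[-0.0023,0,0.0022],0],[0.005,[0,0,0],0]]' | sed -n 1,5p
python3 - <<'E'
from h import *
s,p,R,y=st();go(b2w(0,0),0,BY)
q=np.r_[w2b(p),p[2]+29.2];print(q,'radius',np.hypot(103-q[0],q[2]-36),'theta',np.arctan2(q[2]-36,103-q[0])-.2526)
E
```

```text
time: 36.82
eef_pos: [0.5769, 0.1769, 0.0506]
ee_rot: [1.0, -0.013, 0.001, -0.0]
force: [4.6, 0.0, -0.3]
finger_gap: 0.0083
t 36.82 pos [576.9 176.9  50.6] yaw -1.47 j [-0.61  0.38  0.29  1.77 -0.12  1.01 -0.3 ] gap 8.3 F [ 4.6  0.  -0.3] tilt 0.12
tool shift mm [-55.4  -0.   50.5] spin rad -0.0021
[55.3098 -0.1671 79.7821] radius 64.73967627745148 theta 0.4901002562423686
```

```bash
python3 -m inch '[[0.005,[-0.002,0,0.0024],0],[0.005,[-0.002,0,0.0024],0],[0.005,[-0.0018,0,0.0026],0],[0.005,[-0.0018,0,0.0026],0],[0.005,[-0.0015,0,0.0028],0],[0.005,[0,0,0],0]]' | sed -n 1,5p
python3 - <<'E'
from h import *
s,p,R,y=st()
q=np.r_[w2b(p),p[2]+29.2];print(q,'radius',np.hypot(103-q[0],q[2]-36),'theta',np.arctan2(q[2]-36,103-q[0])-.2526)
E
```

```text
time: 37.32
eef_pos: [0.5664, 0.1772, 0.0361]
ee_rot: [1.0, -0.013, -0.0, 0.0]
force: [6.3, 0.1, -6.2]
finger_gap: 0.0078
[44.8188 -0.1908 65.2527] radius 65.12115767433662 theta 0.21327365976061247
```

```bash
python3 -m inch '[[0.005,[-0.0007,0,0.002],0],[0.005,[-0.0006,0,0.002],0],[0.005,[0,0,0],0]]' | sed -n 1,5p
python3 -m inch '[[0.005,[-0.0004,0,0.0015],0],[0.005,[0,0,0],0]]' | sed -n 1,5p
python3 - <<'E'
from h import *
s,p,R,y=st()
q=np.r_[w2b(p),p[2]+29.2];print(q,'radius',np.hypot(103-q[0],q[2]-36),'theta',np.arctan2(q[2]-36,103-q[0])-.2526)
o=snap(26,('side',))
crop(o['side'],195,170,285,260,8,f'pics/s26.png')
E
```

```text
time: 37.57
eef_pos: [0.5648, 0.1772, 0.0323]
ee_rot: [1.0, -0.013, -0.001, 0.0]
force: [4.7, 0.9, -6.0]
finger_gap: 0.0081
time: 37.73
eef_pos: [0.5648, 0.1772, 0.0321]
ee_rot: [1.0, -0.013, -0.0, 0.0]
force: [0.9, -1.6, 2.7]
finger_gap: 0.0081
[43.203  -0.1809 61.2543] radius 64.91122076639054 theta 0.14701075635985256
```

View pics/s26.png

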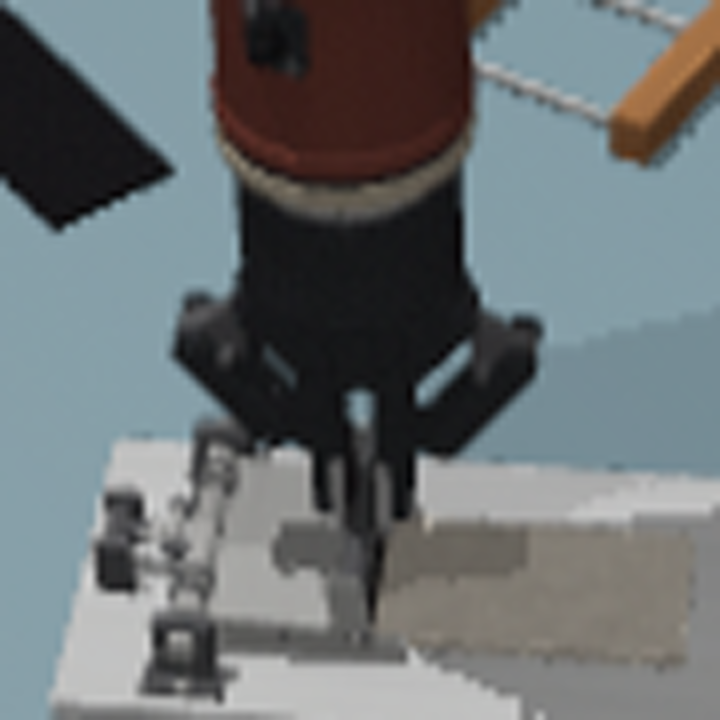

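```bash
python3 -m inch '[[0.005,[0,0,0.0005],0],[0.005,[0,0,0],0]]' | sed -n 1,5p
python3 -m inch '[[0.005,[0,0,0.0005],0],[0.005,[0,0,0],0]]' | sed -n 1,5p
```

```text
time: 37.95
eef_pos: [0.5648, 0.1772, 0.032]
ee_rot: [1.0, -0.013, -0.0, -0.0]
force: [-1.8, -1.1, 8.6]
finger_gap: 0.0078
time: 38.12
eef_pos: [0.5648, 0.1773, 0.0319]
ee_rot: [1.0, -0.013, -0.0, -0.0]
force: [-4.0, -2.4, 12.4]
finger_gap: 0.0082
```

```bash
python3 -m inch '[[0.005,[0,0,-0.0008],0],[0.005,[0,0,0],0],[0.01,[0,0,0],0],[0.014,[0,0,0],0],[0.02,[0,0,0],0],[0.03,[0,0,0],0]]' | sed -n 1,5p
python3 -m inch '[[0.03,[0,0,-0.008],0],[0.03,[0,0,-0.02],0],[0.03,[0,0,-0.035],0],[0.03,[0,0,-0.035],0],[0.03,[0,0.04,0],0],[0.03,[0,0.04,0],0],[0.03,[0,0.04,0],0],[0.03,[0,0.04,0],0],[0.03,[0,0.04,0],0],[0.03,[0,0.03,0],0]]' | sed -n 1,5p
python3 - <<'E'
from h import *
o=snap(27)
go(b2w(0,0),100)
crop(o['side'],195,190,305,270,7,f'pics/s27.png')
crop(o['top'],165,145,335,250,4.7,f'pics/t27.png')
E
python3 yawm.py 27
```

```text
time: 38.62
eef_pos: [0.5649, 0.1774, 0.0313]
ee_rot: [1.0, -0.013, -0.0, 0.0]
force: [0.6, -0.5, 0.9]
finger_gap: 0.0293
time: 39.45
eef_pos: [0.5589, -0.0565, 0.1306]
ee_rot: [1.0, -0.014, 0.0, 0.0]
force: [1.3, -0.5, -0.1]
finger_gap: 0.0302
t 39.55 pos [558.8 -59.6 130.7] yaw -1.96 j [-0.36  0.22  0.44  1.8  -0.1   1.14  0.08] gap 30.0 F [-0.  -0.2 -0.8] tilt 0.13
tool shift mm [ -45.3 -236.6   30.1] spin rad None
near 33 33 slope deg rel board -0.27 y at x=-30 30.5
far 33 33 slope deg rel board 0.02 y at x=-30 -32.4
rear x -72.2 slope deg -1.66
```

View pics/s27.png

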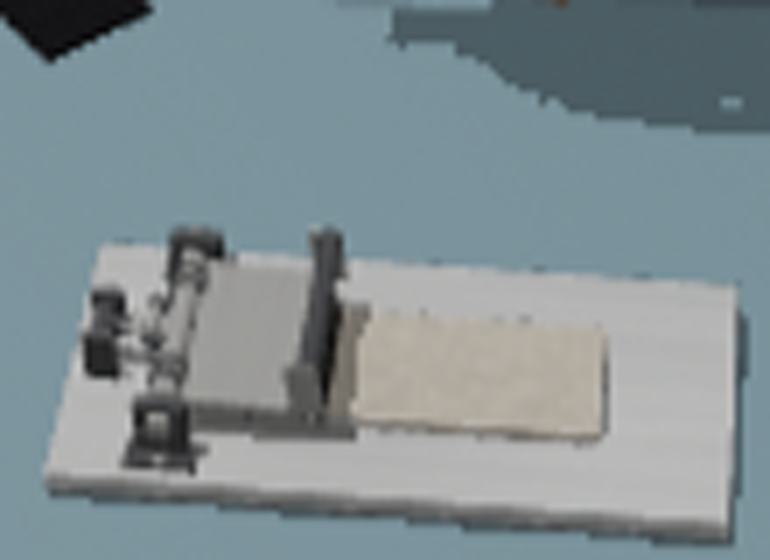

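View pics/t27.png

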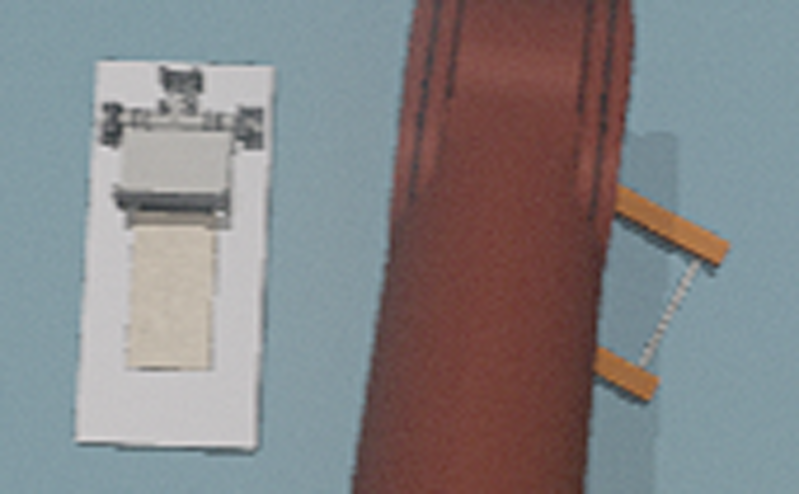

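```bash
python3 - <<'E'
from h import *
c=load('top',27);b=cv2.GaussianBlur(cv2.cvtColor(c['frame'],cv2.COLOR_BGR2LAB).astype(float)[:,:,2],(0,0),.7)
def e(u0,u1,z,vs):
    Q=[]
    for v in vs:
      row=b[v,u0:u1];th=(row[:2].mean()+row[-2:].mean())/2;i=np.where((row[:-1]-th)*(row[1:]-th)<=0)[0]
      if len(i): j=i[0];Q.append(w2b(onz(c,u0+j+(row[j]-th)/(row[j]-row[j+1]),v,z)*1000))
    Q=np.array(Q);m=np.polyfit(Q[:,0],Q[:,1],1);r=Q[:,1]-np.polyval(m,Q[:,0]);Q=Q[abs(r)<1.5];m=np.polyfit(Q[:,0],Q[:,1],1);return len(Q),np.degrees(m[0]).round(2),np.polyval(m,-30).round(2)
print('panel L',e(187,198,.022,range(196,221)));print('panel R',e(205,215,.022,range(196,221)))
print('board L',e(177,188,.016,range(180,236)));print('board R',e(216,226,.016,range(180,236)))
E
```

```text
panel L (25, np.float64(0.14), np.float64(29.07))
panel R (25, np.float64(0.06), np.float64(-30.4))
board L (56, np.float64(0.02), np.float64(65.09))
board R (56, np.float64(0.0), np.float64(-66.83))
```

```bash
python3 -c "
from cell import env
print(env.job_done(), env.state()['time'])"
```

```text
the job is handed in; nothing more can be done
the job is handed in; nothing more can be done
```

The job is handed in, with about 40 s of the 72 s used. I swung the clip open and it stayed open. I then slid the white panel under it against both stops and guided the clip down onto the panel before letting go.

**Last checks:**
- **Panel seat:** in the final top view the panel is within about 0.1° of square to the board and about 0.2 mm from the board's centre line. The stops were met with about 6–8 N, under the 20 N that chips the edges. A last push on the rear end with about 6 N met firm contact.
- **Clip:** it was held until the jaw rested on the panel, and the push at the rod turned solid. The last side and top pictures show it shut on the panel with the arm clear.
- **Other items:** I never approached the tin, knife, applicator or sanding block. I did not measure their positions again at the end.

**What disagreed or went wrong:**
- **Tip height:** the real fingertips sit about 20.5 mm above the reported tool point. My first grip on the rod closed above it and held nothing. I touched the bare plate and the bench to find the offset. The plate touch reached 42 N at the fingertips, above the 40 N set for the arm and gripper body.
- **First release:** the arm sprang about 2 mm when I let go of the panel, and the pictures suggested it was about 0.4° skew. I regripped, squared it and released again. The side view still read 0 to 0.3° afterwards, which is within its noise.
- **Camera offset:** the side camera's positions were 3–4 mm off the top camera's, so I relied on the top view and touch.

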